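# Screw the coin-trap cap home on the drain pump

## Robot

A 7-joint arm with a two-finger parallel gripper is mounted at the origin on a cart in front of the work surface, level with it; the furniture and walls round the work are solid. World frame = base frame: x ahead of the robot, y to its left, z up, the work surface at z = 0. Lengths are in mm, angles in degrees, forces in N, time in s.
With the tool pointing down it reaches from about 400 to 850 mm from the base axis. Payload 6.9 kg.
Tool frame: the origin (TCP) lies midway between the tips of the shut fingers; the grasp point (between the pads) lies 19 mm behind it; z points along the fingers, y is the direction in which the jaws open and shut (so a half turn about z gives the same grasp; the last joint's range is limited). The gripper opens to 85 mm and grips with 20 to 120 N. Pads are 22 mm wide; open, the fingers measure 114 mm over their backs; the gripper's body (76 mm by 85 mm) begins 54 mm behind the grasp point. The pads swing forward as they close: fully open they stand 13 mm farther back than shut.
Start: joints at [72.909, 29.078, -13.613, 85.955, 7.202, 65.827, -8.869], TCP at [245.543, -574.735, 231.275] pointing down, gripper open.
Joint ranges: [-176.47, 176.47], [-13.61, 117.27], [-81.72, 77.17], [0.22, 143.17], [-87.28, 267.28], [10, 112.55], [-165.47, 165.47]. Speed limits (degrees/s): [136.94, 136.94, 180, 180, 180, 180, 180].

## Interface

Orientations are given as a 3x3 rotation matrix whose columns are the frame's x, y, z axes.
In Python, from bench import monitor, vision, job, finder gives the robot as it stands.
- The arm moves only by the tool send_rows, never from a script. Its argument "deltas" is a list of rows, each an object with "angular": the turn, a rotation vector about the world's x, y, z in rad, a list of three; "translation": the shift along the world's x, y, z in m, a list of three; "claw": the finger opening in m, from 0 to 0.0854. A call has exactly 10 rows; each row is the pose to reach, as a shift and turn from the pose commanded when the call began; what a row does not reach only later rows make up. A row lasts 1/8 s, in which the tool goes at most 62.5 mm and 10.7 degrees, less where a joint would pass 70% of its speed; a pose out of reach is approached as far as the arm can. A call with a gripper value outside its range is refused whole. The fingers move at their own pace and stop on an object; the grip force is fixed at half the most. Time passes only in rows, so rows that repeat a pose let the fingers close, or fill a call up. It gives the time, the measured TCP pose, the force and the opening at its end, in the units of the state.
- monitor.state(): the state, without advancing time (a new reading comes with each control period).
- vision.read_camera(name): name is "scene" or "top" or "wrist"; returns the picture (480x640x3 uint8, red, green, blue); there is no depth.
- vision.get_calibration(name): a dict with "fx", "fy", "cx", "cy" (pixels), "world_to_cam" (4x4, takes a point from world to camera coordinates). Camera axes: x right, y down, z forward; pixel columns grow to the right and rows downward; lengths in mm; the calibration is good to about 2 mm. A picture is of the moment at which its call begins: read the wrist's pose just before it. get_calibration takes no time and is no camera call; for the wrist camera it gives the pose at the moment of the call.
- job.finish_job(): hands the job in, once; it reports no verdict.
Trained networks look in the newest picture that a camera, given by its name, has taken for a name from the list of things; names that differ only in an ending like _2 or _b are one class to them, and where a whole thing is asked for, a point or a joint stands for the part that bears it (a point fixed in the world has none). Each returns a list of dicts, best first, with "score" (0 to 1); they miss things now and then, are a little off and sometimes report something else, mostly with a low value. They report only what shows in the picture. A call takes as long as a camera call.
- finder.look_for(label, camera): "position" ([column, row] in pixels, amid what is visible of it).
- finder.outline_of(label, camera): "region" (480x640 bool, what is visible of it) and "position" ([column, row] in pixels, amid what is visible of it).
- finder.place_of(label, camera): "position" ([column, row] in pixels: a listed point, or the origin of a listed thing).
The state is a dict: "t": time; "joint_pos": joint angles; "dq": joint speeds; "effort": joint torques, N m; "eef_pos": TCP position; "eef_rot": TCP orientation; "force": force on the tool from outside, world axes, zero at the start; "wrist_torque": the same for the moment, N m; "opening": finger opening in mm.
Only numpy, scipy, OpenCV 4.12 (cv2) and the standard library are available. Lean on these libraries where they do the work, as an engineer would, in place of code of your own. Each camera call takes 0.05 s, during which the arm holds its last target.

## Task

The washer's drain pump has been cleared and its coin-trap cap stands loose on the table: set the cap square in the pump's slanting mouth, turn it back (anticlockwise) until you feel its thread drop in, then screw it forward (clockwise) until it is fully home. Do not force it, let go of it at the end, and leave the coupling, the pulley and the torch where they stand.

Things in the scene. Friction and masses are not known exactly. Their poses are not given: they have to be found in the camera images.
- trap_cap_center (a point): loose coin-trap cap, black plastic, 86 mm tall, 0.1 kg, standing on its nose. Point: on its axis, half-way up. z: nose to grip along the axis; x: along the grip bar. Flange: 71 mm diameter, underside 7 mm and upper face 15 mm above the point. Below: spigot 44 mm diameter, three lugs (54 mm over all) 5 to 10 mm below the point; nose 34 mm diameter, end 43 mm below the point
- trap_cap_bar (a point): middle of the cap's straight grip bar, on the axis, 29 mm above the cap's centre; same axes. The bar is 56 mm long (x), 12 mm thick (y) and stands 28 mm high on the flange, 14 mm to either side of this point along z. It may be held loosely, let go and taken again: the cap stays where it is
- trap_cap: the same cap; origin at the end of the nose, 43 mm below its centre, same axes. Home: screwed in, flange on the rim, its centre 7 mm below the mouth point on the barrel's axis. Let go, or held slackly, it drops into the thread and follows it down by its own weight; held firmly it needs a light push along the axis
- drain_pump: grey plastic drain pump, fast on a plywood block 200 x 150 x 18 mm; origin under the block's centre, x to its rear, z up. The coin-trap barrel stands at its front (-x) and leans 25 degrees from upright toward -x; motor behind, at most 117 mm high; hose stubs on both sides at 80 to 105 mm height
- trap_mouth (a point): centre of the barrel's rim, 131 mm above the table. z: out of the mouth along the barrel's axis, up and to the pump's front; y: level. Rim 68 mm outside. Thread ridges from 4 mm inside, 46 mm clear between them; funnel and 36 mm seat for the nose from 22 to 56 mm inside. Set in on top of the thread, the cap's flange is 13 mm above the rim (17 mm where its lugs lie on the stops)
- trap_thread_top (a point): on the barrel's axis at the top of the thread, 4 mm inside the rim; axes as the mouth's. Three starts, 120 degrees apart; where they lie round the mouth differs each time, not told. Turned back (anticlockwise seen from outside) on top of the ridges, by 0 to 100 degrees, the cap drops to 5 to 9 mm flange height; up to 20 degrees farther it meets a stop
- trap_thread_end (a point): on the barrel's axis 15 mm inside the rim; axes as the mouth's. Once dropped, turning the cap forward (clockwise) by 75 to 95 degrees draws it down about 1 mm per 11 degrees until the flange lies on the rim, then a stop ends the turn. Turned forward before it has dropped, it only runs against a stop on top of the ridges
- drain_coupling_center (a point): bystander: white hose coupling standing upright, 42 mm diameter, 50 mm tall; point half-way up
- motor_pulley_center (a point): bystander: grey V-belt pulley lying flat, 63 mm diameter, 22 mm tall; point half-way up
- torch_center (a point): bystander: black pocket torch standing on its lens, 44 mm diameter, 123 mm tall; point half-way up

How it is judged (in metres and radians):
On the way:
1. the cap is square in the mouth and its thread has dropped in (z of trap_cap_center in the frame of trap_mouth between -0.004 and 0.0025 m and angle between the z axis of trap_cap_center and the z axis of trap_mouth, either way round below 0.12 rad), for 0.1 s.
At the end, for the whole second after the job is handed in: the cap is screwed in with its flange on the rim (within 1.2 mm), centred within 3 mm and square within 2.3 degrees, at rest; the hose coupling, pulley and torch within 30 mm of where they stood (z of trap_cap_center in the frame of trap_mouth between -0.009 and -0.0058 m and x of trap_cap_center in the frame of trap_mouth between -0.003 and 0.003 m and y of trap_cap_center in the frame of trap_mouth between -0.003 and 0.003 m and angle between the z axis of trap_cap_center and the z axis of trap_mouth, either way round below 0.04 rad and linear speed of trap_cap below 0.01 m/s); the robot touches nothing.
It fails at once if the cap is forced: more than 180 N between cap and pump (contact force between trap_cap and drain_pump above 180 N).
It fails at once if a bystander is moved more than 30 mm (distance of any of drain_coupling_center, motor_pulley_center, torch_center from where it was at the start of the episode above 0.03 m).
It also fails if it takes over 58 s, if anything falls off the work surface, if the arm or the gripper's body presses on something with over 40 N, if the wrist force passes 120 N, or if a joint passes its speed limit or range.

## Working session

There is one attempt and no reset: what is moved stays moved. The work goes in short steps, Python scripts to look and compute and a tool call to move; the robot and the scene stay as the last step left them, time stands still between calls to the robot, and variables do not carry over. Pictures are saved under pics/ and viewed, and the job is handed in when it is done.

Besides the shell and the picture viewer there is one more tool, called after ">>>" as name([rows], argument=value, ...), one row to a line, values as JSON. send_rows: Moves the arm, as the interface text tells. Its arguments: {"type":"object","properties":{"deltas":{"type":"array"}},"required":["deltas"]}

```bash
ls; mkdir -p pics; python3 - <<'E'
from bench import monitor, vision, job, finder
import cv2, numpy as np
s=monitor.state(); print(s)
for c in ["scene","top","wrist"]:
    im=vision.read_camera(c); cv2.imwrite(f"pics/a_{c}.png",im[:,:,::-1])
    k=vision.get_calibration(c); print(c,k)
    for n in ["trap_cap_center","trap_cap_bar","trap_cap","trap_mouth","drain_pump","drain_coupling_center","motor_pulley_center","torch_center"]:
        print(n,[(np.round(d["position"],1).tolist(),round(d["score"],2)) for d in finder.place_of(n,c)[:2]])
print(monitor.state()["t"])
E
```

```text
pics
{'t': 0.0, 'joint_pos': array([ 72.9091383 ,  29.1257855 , -13.60846047,  86.00906163,
         7.2037351 ,  65.82688088,  -8.86936621]), 'dq': array([ 0.03303049, -0.02964694, -0.06420132, -0.02878342, -0.03041022,
        0.06503541,  0.05715959]), 'effort': array([-2.69857828e-04, -6.20586634e+01, -2.18667783e+00, -2.49652380e+01,
        1.26422194e-02,  1.19762876e-02,  4.52633242e-05]), 'eef_pos': array([ 245.28256263, -574.30903371,  230.42445193]), 'eef_rot': array([[ 9.19570011e-01,  3.92925452e-01, -7.64461779e-04],
       [ 3.92926190e-01, -9.19568583e-01,  1.62210238e-03],
       [-6.56097253e-05, -1.79201376e-03, -9.99998392e-01]]), 'force': array([ 0.78857422, -0.05265033, -0.86541883]), 'wrist_torque': array([-0.02295716,  0.01973713,  0.01295143]), 'opening': 85.41118764112582}
scene {'fx': 578.0017533767132, 'fy': 578.0017533767132, 'cx': 323.56323317198695, 'cy': 225.9600232369933, 'world_to_cam': array([[-6.44044569e-01, -7.64873861e-01, -1.32124646e-02,
         4.00993080e+02],
       [-5.55072235e-01,  4.79131335e-01, -6.79947040e-01,
         3.54725948e+0
[... 1275 characters left out ...]
enter [([349.2, 323.2], 0.68), ([436.6, 296.7], 0.56)]
torch_center [([221.4, 180.7], 0.65)]
wrist {'fx': 414.6057529766588, 'fy': 414.6057529766588, 'cx': 323.200245426135, 'cy': 240.2915460535165, 'world_to_cam': array([[ 3.93077194e-01, -9.19505422e-01,  3.14445481e-04,
        -6.25788929e+02],
       [-8.85971126e-01, -3.78650140e-01,  2.67729781e-01,
        -3.50316641e+01],
       [-2.46059921e-01, -1.05517061e-01, -9.63493988e-01,
         3.77569326e+02],
       [ 0.00000000e+00,  0.00000000e+00,  0.00000000e+00,
         1.00000000e+00]])}
trap_cap_center []
trap_cap_bar []
trap_cap []
trap_mouth []
drain_pump []
drain_coupling_center []
motor_pulley_center []
torch_center []
1.35
```

View pics/a_scene.png

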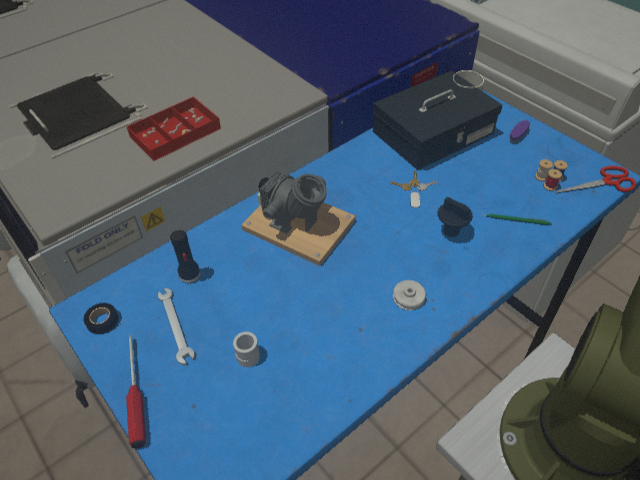

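View pics/a_top.png

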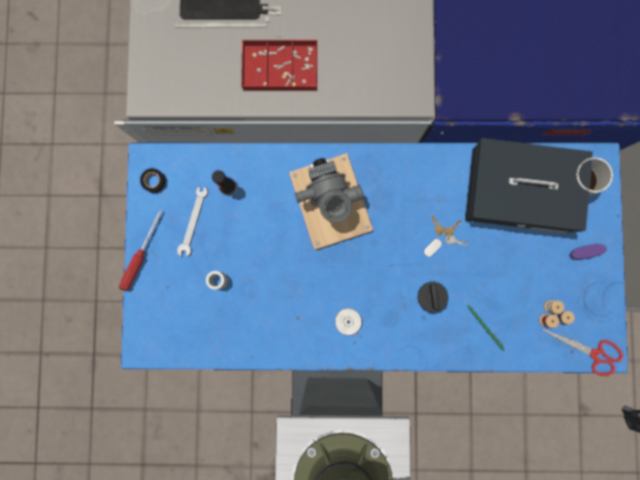

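The scene picture shows the cap at about (455,212), standing on its nose, and the pump with its mouth at (312,187). In the top picture the cap is at (432,297) with its bar roughly along the image's vertical, and the block has a yaw. Next I zoom in and triangulate.

```bash
cat > h.py <<'E'
import numpy as np, cv2
from bench import monitor, vision, job, finder
from scipy.optimize import least_squares
def proj(k,p):
    p=np.atleast_2d(p); W=k["world_to_cam"]; c=p@W[:3,:3].T+W[:3,3]
    return np.c_[k["fx"]*c[:,0]/c[:,2]+k["cx"],k["fy"]*c[:,1]/c[:,2]+k["cy"]]
def ray(k,uv):
    W=k["world_to_cam"];R=W[:3,:3]
    o=-R.T@W[:3,3]; d=R.T@np.array([(uv[0]-k["cx"])/k["fx"],(uv[1]-k["cy"])/k["fy"],1]); return o,d/np.linalg.norm(d)
def atz(k,uv,z):
    o,d=ray(k,uv); return o+d*(z-o[2])/d[2]
def tri(obs):
    A=np.zeros((3,3));b=np.zeros(3)
    for k,uv in obs:
        o,d=ray(k,uv);P=np.eye(3)-np.outer(d,d);A+=P;b+=P@o
    p=np.linalg.solve(A,b); return p,[np.round(proj(k,p)[0]-uv,1) for k,uv in obs]
E
python3 - <<'E'
from h import *
ks=vision.get_calibration("scene");kt=vision.get_calibration("top")
for n,a,b,z in [("bar",(455.4,208.7),(432,296),72),("mouth",(312.4,187.1),(337.9,206.1),131),("coup",(244.6,347.8),(214.5,280.6),25),("pul",(407,291.4),(349.2,323.2),11),("torch",(182.6,255.4),(221.4,180.7),61)]:
    p,r=tri([(ks,a),(kt,b)]); print(n,p.round(1),r,atz(ks,a,z).round(1),atz(kt,b,z).round(1))
im=cv2.imread("pics/a_top.png")
cv2.imwrite("pics/a_top_pump.png",cv2.resize(im[145:255,280:385],None,fx=5.5,fy=5.5,interpolation=cv2.INTER_CUBIC)[:600])
cv2.imwrite("pics/a_top_cap.png",cv2.resize(im[272:322,405:460],None,fx=10,fy=10,interpolation=cv2.INTER_CUBIC))
im=cv2.imread("pics/a_scene.png")
cv2.imwrite("pics/a_scene_pump.png",cv2.resize(im[160:270,235:365],None,fx=5,fy=5,interpolation=cv2.INTER_CUBIC))
cv2.imwrite("pics/a_scene_cap.png",cv2.resize(im[185:245,425:490],None,fx=8,fy=8,interpolation=cv2.INTER_CUBIC))
E
```

```text
bar [ 438.9 -202.6   72.9] [array([0.2, 0. ]), array([-0.1, -0.1])] [ 439.7 -203.2   72. ] [ 438.7 -203.    72. ]
mouth [637.2  14.3 126.6] [array([0.2, 0. ]), array([-0.2, -0.2])] [633.9  17.5 131. ] [636.2  14.  131. ]
coup [472.1 305.8  36.1] [array([0.9, 0.1]), array([-0.5, -0.4])] [479.6 304.1  25. ] [471.2 306.9  25. ]
pul [376.5 -11.9  19.7] [array([3.2, 0.1]), array([-1.8, -1.9])] [384.7 -12.6  11. ] [371.4 -16.5  11. ]
torch [706.2 287.8  63.4] [array([0.2, 0. ]), array([-0.2, -0.1])] [708.6 287.5  61. ] [706.4 287.9  61. ]
```

View pics/a_top_pump.png

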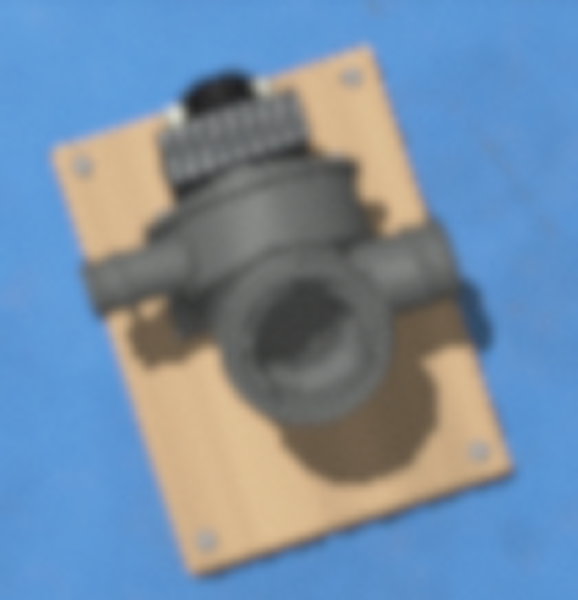

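View pics/a_top_cap.png

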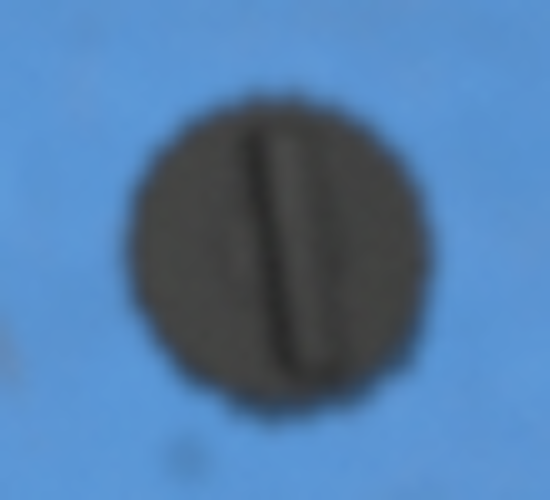

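View pics/a_scene_pump.png

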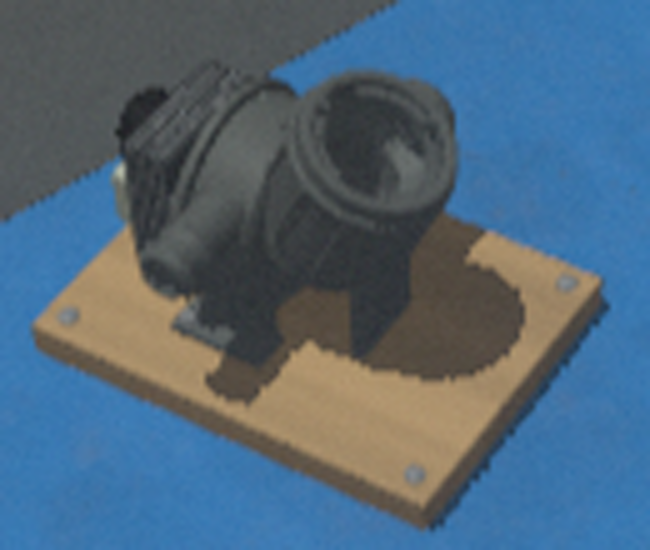

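View pics/a_scene_cap.png

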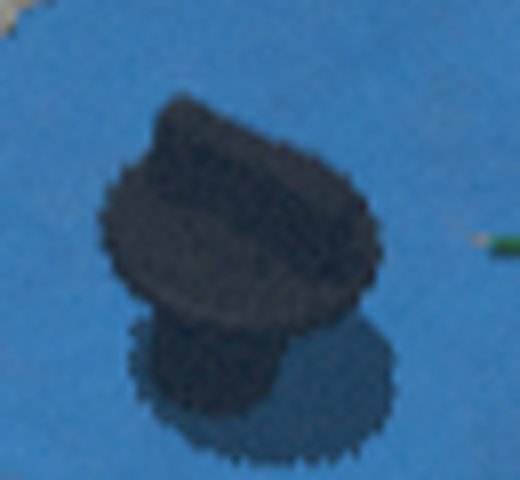

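```bash
python3 - <<'E'
from h import *
ks=vision.get_calibration("scene");kt=vision.get_calibration("top")
c=np.array([atz(kt,p,18) for p in [(290,171.9),(347.3,153.5),(373.1,230.5),(315.5,249.2)]]); print(c.round(1), c.mean(0))
for i in range(4): print(np.linalg.norm(c[i]-c[(i+1)%4]))
x=(c[0]+c[1]-c[2]-c[3]); print("yaw",np.degrees(np.arctan2(x[1],x[0])))
y=(c[0]-c[1]+c[3]-c[2]); print("yaw",np.degrees(np.arctan2(-y[0],y[1])))
cs=np.array([atz(ks,(235+p[0]/5,160+p[1]/5),18) for p in [(35,328),(600,280),(430,515)]]);print(cs.round(1))
d=cs[1]-cs[2]; print(np.linalg.norm(d),np.degrees(np.arctan2(d[1],d[0]))); d=cs[0]-cs[2]; print(np.linalg.norm(d),np.degrees(np.arctan2(d[1],d[0])))
print(monitor.state()["t"])
E
```

```text
[[737.4 129.   18. ]
 [783.4 -10.8  18. ]
 [594.4 -73.5  18. ]
 [548.4  65.4  18. ]] [665.89337542  27.54672928  18.        ]
147.15442089215335
199.10884606113368
146.29274385467417
199.4014111140729
yaw 18.477843748767505
yaw 18.27855391500849
[[734.6 134.7  18. ]
 [597.1 -68.3  18. ]
 [544.4  72.3  18. ]]
150.16530737767715 -69.451184515202
200.19146785671674 18.143803817488294
1.35
```

>>> send_rows([
  {"translation": [0.01, 0.019, 0], "angular": [0, 0, -0.013], "claw": 0.085},
  {"translation": [0.033, 0.063, -0.003], "angular": [0, 0, -0.043], "claw": 0.085},
  {"translation": [0.06, 0.115, -0.006], "angular": [0, 0, -0.078], "claw": 0.085},
  {"translation": [0.089, 0.171, -0.01], "angular": [0, 0, -0.116], "claw": 0.085},
  {"translation": [0.118, 0.227, -0.014], "angular": [0, 0, -0.154], "claw": 0.085},
  {"translation": [0.145, 0.279, -0.018], "angular": [0, 0, -0.19], "claw": 0.085},
  {"translation": [0.168, 0.323, -0.022], "angular": [0, 0, -0.22], "claw": 0.085},
  {"translation": [0.186, 0.357, -0.026], "angular": [0, 0, -0.243], "claw": 0.085},
  {"translation": [0.1935, 0.3717, -0.031], "angular": [0, 0, -0.253], "claw": 0.085},
  {"translation": [0.1935, 0.3717, -0.031], "angular": [0, 0, -0.253], "claw": 0.085},
])

```text
t: 2.6
eef_pos: [439.5, -201.8, 200.2]
eef_rot: [[0.988, 0.153, -0.0], [0.153, -0.988, 0.0], [-0.0, -0.0, -1.0]]
force: [-0.8, -0.6, -0.4]
opening: 85.2
```

```bash
python3 - <<'E'
from h import *
s=monitor.state(); print(s["t"],s["joint_pos"].round(1),s["eef_pos"].round(1),s["eef_rot"].round(3),s["force"].round(1))
k=vision.get_calibration("wrist"); im=vision.read_camera("wrist"); cv2.imwrite("pics/b_wrist.png",im[:,:,::-1]); np.save("b_k.npy",k["world_to_cam"])
for n in ["trap_cap_center","trap_cap_bar","trap_cap"]:
    for d in finder.place_of(n,"wrist")[:2]: print(n,d["position"],d["score"])
W=k["world_to_cam"];print(-W[:3,:3].T@W[:3,3])
E
```

```text
2.6 [ 34.   18.7 -16.5 109.3   6.5  52.9 -66.7] [ 439.5 -201.8  200.2] [[ 0.988  0.153 -0.   ]
 [ 0.153 -0.988  0.   ]
 [-0.    -0.    -1.   ]] [-0.8 -0.6 -0.4]
trap_cap_center [328.8, 218.1] 0.96
trap_cap_bar [325.9, 228.2] 0.58
trap_cap [329.3, 212.6] 0.72
[ 506.49069326 -192.21746414  342.28274505]
```

View pics/b_wrist.png

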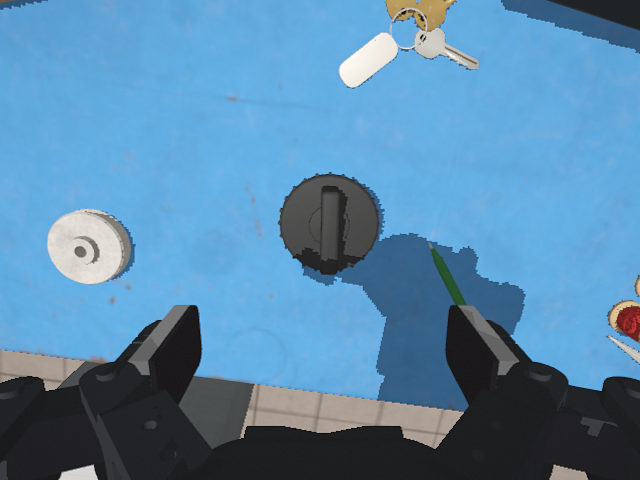

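```bash
python3 - <<'E'
from h import *
k=vision.get_calibration("wrist")
r=finder.outline_of("trap_cap","wrist")
m=r[0]["region"].astype(np.uint8); print(r[0]["score"],m.sum())
ys,xs=np.nonzero(m); print(xs.min(),xs.max(),ys.min(),ys.max())
a=np.linspace(0,2*np.pi,72,endpoint=False)
def model(p):
    pts=[np.c_[p[0]+35.5*np.cos(a),p[1]+35.5*np.sin(a),np.full(72,z)] for z in (50,58)]
    return cv2.convexHull(proj(k,np.vstack(pts)).astype(np.float32))[:,0]
def box(h): return np.r_[h[:,0].min(),h[:,0].max(),h[:,1].min()]
t=np.r_[xs.min(),xs.max()+1,ys.min()]
f=least_squares(lambda p:box(model(p))-t,[439,-203]); print(f.x,f.fun,box(model(f.x)))
for n,uv,z in [("c",(328.8,218.1),43),("bar",(325.9,228.2),72),("nose",(329.3,212.6),0)]: print(n,atz(k,uv,z))
# bar top edges
for u,v in [(322,188),(338,188),(321,262),(339,262)]: print(atz(k,(u,v),86).round(1))
im=cv2.imread("pics/b_wrist.png"); cv2.polylines(im,[model(f.x).astype(int)],True,(0,255,0),1)
cv2.imwrite("pics/b_crop.png",cv2.resize(im[165:285,270:400],None,fx=5,fy=5))
E
```

```text
0.92 7678
279 379 173 274
[ 439. -203.] [-9.20916748 -9.39141846 -1.1337738 ] [269.79083 370.60858 171.86623]
c [ 440.75668646 -209.06822448   43.        ]
bar [ 439.88803099 -206.83080731   72.        ]
nose [ 436.18957006 -210.79101778    0.        ]
[ 468.3 -200.    86. ]
[ 469.8 -209.8   86. ]
[ 420.4 -206.5   86. ]
[ 422.1 -218.1   86. ]
```

View pics/b_crop.png

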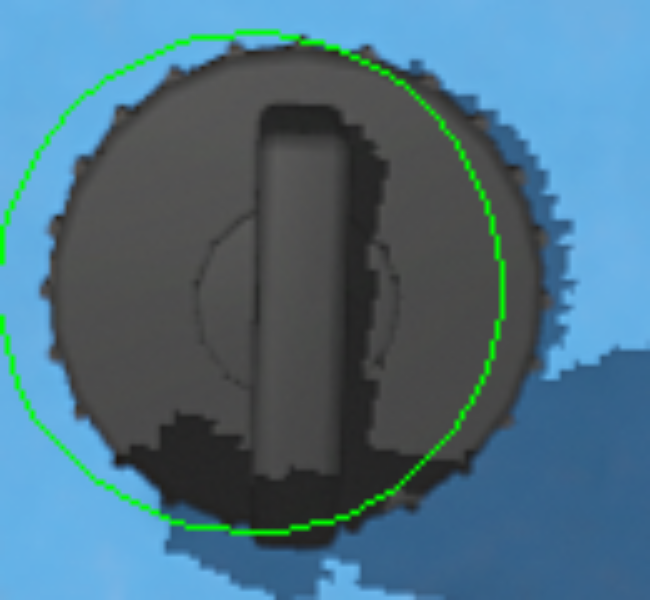

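```bash
python3 - <<'E'
from h import *
k=vision.get_calibration("wrist")
a=np.linspace(0,2*np.pi,360,endpoint=False)
def model(p):
    return np.vstack([proj(k,np.c_[p[0]+35.5*np.cos(a),p[1]+35.5*np.sin(a),np.full(360,z)]) for z in (50,58)])
def box(h): return np.r_[h[:,0].min(),h[:,0].max(),h[:,1].min()]
t=np.array([279.5,379,173.5])
f=least_squares(lambda p:box(model(p))-t,[439,-203],diff_step=1e-3); print(f.x,f.fun)
def bar(p):
    c,s=np.cos(p[2]),np.sin(p[2])
    return [[p[0]+x*c-y*s,p[1]+x*s+y*c,86] for x,y in [(28,6),(28,-6),(-28,6),(-28,-6)]]
im=cv2.imread("pics/b_wrist.png");
for q in model(f.x): cv2.circle(im,tuple(int(v) for v in q),0,(0,255,0),-1)
for yaw,c in ((7,(0,0,255)),(9,(255,255,0)),(11,(255,0,255))):
    b=proj(k,bar([*f.x,np.radians(yaw)])); print(yaw,b.round(1).tolist())
    for i,j in ((0,2),(1,3)): cv2.line(im,tuple(b[i].round().astype(int)),tuple(b[j].round().astype(int)),c,1)
cv2.imwrite("pics/b_crop2.png",cv2.resize(im[165:285,270:400],None,fx=5,fy=5,interpolation=cv2.INTER_NEAREST))
E
```

```text
[ 438.81568081 -209.41851447] [-0.61457857  0.61441945  0.03950473]
7 [[321.6, 191.9], [340.9, 192.5], [319.4, 276.6], [337.7, 277.0]]
9 [[320.1, 192.3], [339.4, 192.1], [320.9, 276.9], [339.2, 276.7]]
11 [[318.5, 192.6], [337.8, 191.8], [322.4, 277.1], [340.6, 276.4]]
```

View pics/b_crop2.png

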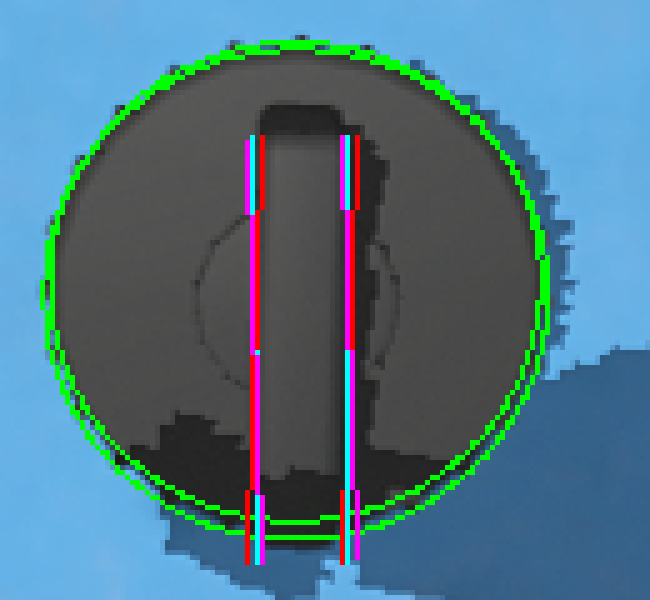

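Wrist view shows the cap's flange centred at about (330,222) with its bar upright in the image. The overlay fits with centre (438.8, -209.4) and yaw about 8.5°. I'll descend and grip.

>>> send_rows([
  {"translation": [-0.0003, -0.003, -0.015], "angular": [0, 0, 0], "claw": 0.04},
  {"translation": [-0.0005, -0.007, -0.045], "angular": [0, 0, 0], "claw": 0.04},
  {"translation": [-0.0005, -0.007, -0.08], "angular": [0, 0, 0], "claw": 0.04},
  {"translation": [-0.0005, -0.007, -0.11], "angular": [0, 0, 0], "claw": 0.04},
  {"translation": [-0.0005, -0.007, -0.13], "angular": [0, 0, 0], "claw": 0.04},
  {"translation": [-0.0005, -0.007, -0.139], "angular": [0, 0, 0], "claw": 0.04},
  {"translation": [-0.0005, -0.007, -0.139], "angular": [0, 0, 0], "claw": 0.0},
  {"translation": [-0.0005, -0.007, -0.139], "angular": [0, 0, 0], "claw": 0.0},
  {"translation": [-0.0005, -0.007, -0.139], "angular": [0, 0, 0], "claw": 0.0},
  {"translation": [-0.0005, -0.007, -0.139], "angular": [0, 0, 0], "claw": 0.0},
])

```text
t: 4.1
eef_pos: [438.7, -210.1, 61.7]
eef_rot: [[0.989, 0.15, 0.001], [0.15, -0.989, -0.0], [0.001, 0.0, -1.0]]
force: [-0.0, -0.5, -0.3]
opening: 10.6
```

```bash
python3 - <<'E'
from h import *
s=monitor.state(); print(s["t"],s["joint_pos"].round(1),s["eef_pos"].round(1),s["force"].round(1),s["opening"])
im=vision.read_camera("wrist"); cv2.imwrite("pics/c_wrist.png",im[:,:,::-1])
E
```

```text
4.1 [ 31.7  29.9 -13.  118.7  12.1  32.6 -71.2] [ 438.7 -210.1   61.7] [-0.  -0.5 -0.3] 10.580733710672385
```

View pics/c_wrist.png

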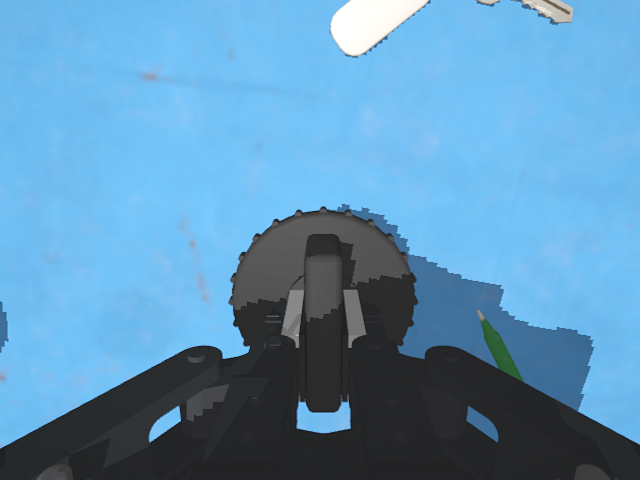

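```bash
cat >> h.py <<'E'
from scipy.spatial.transform import Rotation as Rn
yaw=np.radians(18.4)
xp=np.array([np.cos(yaw),np.sin(yaw),0]); yp=np.array([-np.sin(yaw),np.cos(yaw),0]); zm=np.cos(np.radians(25))*np.array([0,0,1])-np.sin(np.radians(25))*xp
ym=yp; xm=np.cross(ym,zm)
E
python3 - <<'E'
from h import *
k=vision.get_calibration("wrist"); s=monitor.state()
# flange fit in grip
a=np.linspace(0,2*np.pi,360,endpoint=False); zc=43
def model(p): return np.vstack([proj(k,np.c_[p[0]+35.5*np.cos(a),p[1]+35.5*np.sin(a),np.full(360,z)]) for z in (zc+7,zc+15)])
def box(h): return np.r_[h[:,0].min(),h[:,0].max(),h[:,1].min()]
f=least_squares(lambda p:box(model(p))-np.array([232.5,415,211]),[439,-209],diff_step=1e-3); print(f.x,f.fun)
R=s["eef_rot"]; print("cap in tool",R.T@(np.r_[f.x,43]-s["eef_pos"]))
M=np.array([636,14,131.])
Q=Rn.from_rotvec(zm*np.radians(40))*Rn.from_rotvec(-yp*np.radians(25))
R0=Rn.from_euler("z",8.7,degrees=True).as_matrix()@np.diag([1,-1,-1])
Rf=Q.as_matrix()@R0; print(Rf.round(3),"rotvec",Q.as_rotvec().round(3),"zm",zm.round(4))
for a_ in (130,):
    T=M+a_*zm-85*Rf[:,0]; print("view TCP",T, "delta", (T-np.array([438.5,-210,61.3])).round(1))
print("insert",M+(20+18.7)*zm)
E
```

```text
[ 439.65225705 -210.99842728] [-1.92779058  1.92911595  0.23400963]
cap in tool [ 0.8151998   1.01864404 18.61571304]
[[ 0.583  0.706  0.401]
 [ 0.726 -0.675  0.133]
 [ 0.365  0.213 -0.906]] rotvec [-0.012 -0.445  0.687] zm [-0.401  -0.1334  0.9063]
view TCP [534.29267202 -65.02894291 217.80464054] delta [ 95.8 145.  156.5]
insert [620.4808228    8.83745687 166.07411136]
```

>>> send_rows([
  {"translation": [0, 0, 0.01], "angular": [0, 0, 0], "claw": 0.0},
  {"translation": [0, 0, 0.035], "angular": [0, 0, 0], "claw": 0.0},
  {"translation": [0.003, 0.005, 0.065], "angular": [0, 0, 0], "claw": 0.0},
  {"translation": [0.013, 0.02, 0.095], "angular": [-0.001, -0.045, 0.069], "claw": 0.0},
  {"translation": [0.03, 0.045, 0.12], "angular": [-0.003, -0.12, 0.185], "claw": 0.0},
  {"translation": [0.05, 0.077, 0.138], "angular": [-0.006, -0.22, 0.34], "claw": 0.0},
  {"translation": [0.071, 0.109, 0.149], "angular": [-0.009, -0.32, 0.494], "claw": 0.0},
  {"translation": [0.088, 0.134, 0.155], "angular": [-0.011, -0.405, 0.625], "claw": 0.0},
  {"translation": [0.096, 0.145, 0.157], "angular": [-0.012, -0.445, 0.687], "claw": 0.0},
  {"translation": [0.096, 0.145, 0.157], "angular": [-0.012, -0.445, 0.687], "claw": 0.0},
])

```text
t: 5.4
eef_pos: [534.1, -64.9, 218.6]
eef_rot: [[0.584, 0.706, 0.4], [0.725, -0.676, 0.134], [0.365, 0.212, -0.907]]
force: [0.9, 0.2, -1.3]
opening: 10.8
```

```bash
python3 - <<'E'
from h import *
s=monitor.state(); print(s["t"],s["joint_pos"].round(1),s["eef_pos"].round(1),s["force"].round(1),s["opening"])
k=vision.get_calibration("wrist");im=vision.read_camera("wrist"); cv2.imwrite("pics/d_wrist.png",im[:,:,::-1]); np.save("d_k.npy",k["world_to_cam"])
for n in ["trap_mouth","trap_thread_top","trap_thread_end","drain_pump"]:
    for d in finder.place_of(n,"wrist")[:2]: print(n,d["position"],d["score"])
E
```

```text
5.4 [ 43.5  15.3 -38.8 120.3  -2.7  25.  -31.5] [534.1 -64.9 218.6] [ 0.9  0.2 -1.3] 10.834614415055446
trap_mouth [313.5, 91.4] 0.73
trap_thread_top [318.0, 89.5] 0.94
trap_thread_end [317.5, 92.9] 0.68
drain_pump [307.6, 124.5] 0.89
```

View pics/d_wrist.png

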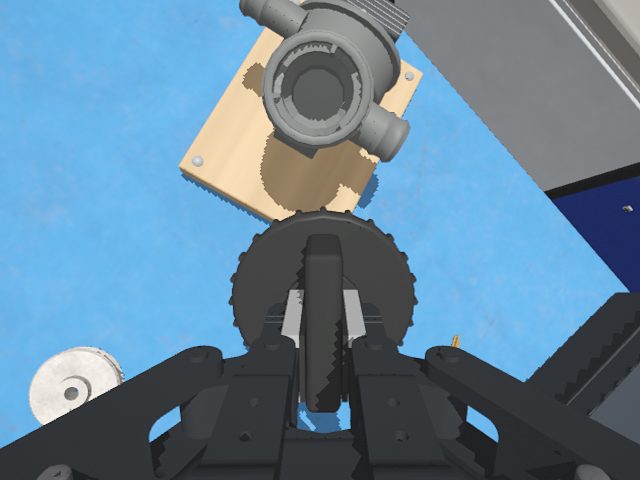

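```bash
python3 - <<'E'
from h import *
k=vision.get_calibration("wrist"); W=np.load("d_k.npy"); print(abs(W-k["world_to_cam"]).max())
im=cv2.imread("pics/d_wrist.png")
cv2.imwrite("pics/d_crop.png",cv2.resize(im[20:155,245:395],None,fx=5,fy=4.4*1,interpolation=cv2.INTER_CUBIC) if 0 else cv2.resize(im[25:155,250:390],None,fx=4.6,fy=4.6,interpolation=cv2.INTER_CUBIC))
a=np.linspace(0,2*np.pi,360,endpoint=False)
def circ(M,r,h=0): return proj(k,M+h*zm+r*(np.cos(a)[:,None]*xm+np.sin(a)[:,None]*ym))
# estimate from rim extents
for M in ([636,14,131],[634,17,131]):
    c=circ(np.array(M,float),34); print(c.min(0),c.max(0),proj(k,np.array(M,float)))
E
```

```text
0.3302673100326956
[266.81272425  35.11926547] [376.17546485 150.82652897] [[321.49829817  95.02011545]]
[261.11875985  33.13895865] [370.7632486  149.26760109] [[315.95211681  93.2632066 ]]
```

View pics/d_crop.png

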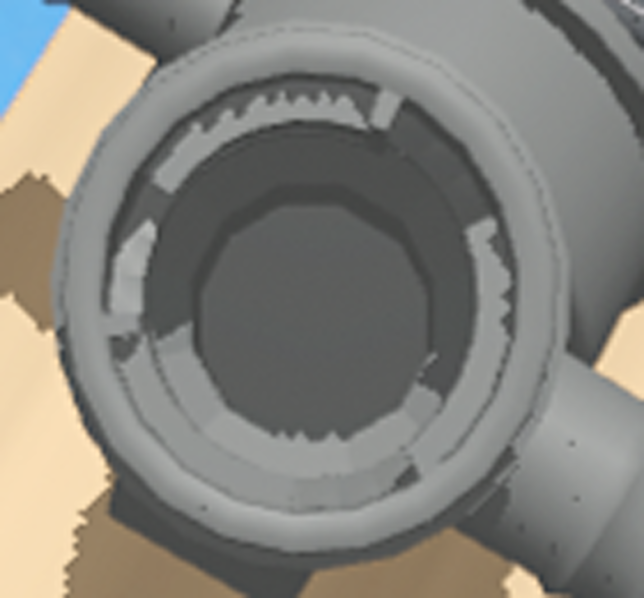

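```bash
python3 - <<'E'
from h import *
k=vision.get_calibration("wrist"); W=np.load("d_k.npy"); k["world_to_cam"]=W
a=np.linspace(0,2*np.pi,360,endpoint=False)
def circ(M,r,h=0): return proj(k,M+h*zm+r*(np.cos(a)[:,None]*xm+np.sin(a)[:,None]*ym))
def ext(c): return np.r_[c.min(0),c.max(0)]
for t in ([262,29.8,373.3,145.0],):
    f=least_squares(lambda p:ext(circ(np.r_[p[:2],131],34))-t,[635,15],diff_step=1e-3); print(f.x,f.fun)
    f3=least_squares(lambda p:ext(circ(p,34))-t,[635,15,131],diff_step=1e-3); print(f3.x,f3.fun)
M=np.r_[f.x,131]
im=cv2.imread("pics/d_wrist.png"); o=cv2.resize(im[20:155,245:395],None,fx=4.4,fy=4.4)
for r,h,c in ((34,0,(0,255,0)),(23,-4,(0,0,255)),(18,-30,(255,0,255))):
    q=(circ(M,r,h)-[245,20])*4.4; cv2.polylines(o,[q.astype(int)],True,c,1)
cv2.imwrite("pics/d_fit.png",o)
E
```

```text
[636.17748336  18.81338392] [ 0.98040478 -0.39442906 -1.01401056  0.44094524]
[635.60777192  18.53915497 132.14543939] [ 0.73613579 -0.66969572 -0.73633795  0.718976  ]
```

View pics/d_fit.png

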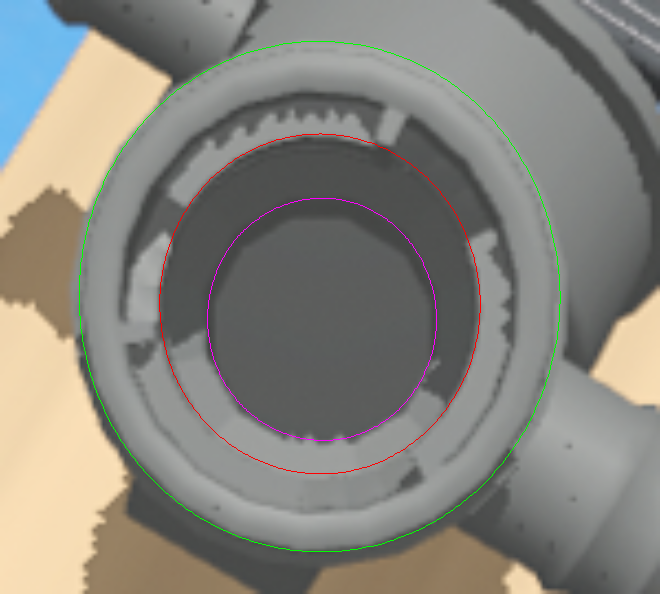

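```bash
cat >> h.py <<'E'
M=np.array([636.2,18.8,131.0])
def capstate(s):
    R=s["eef_rot"]; c=s["eef_pos"]+R@np.array([.8,.7,18.6]); d=c-M
    return np.array([d@xm,d@ym,d@zm])
E
python3 - <<'E'
from h import *
s=monitor.state(); print(s["t"],s["eef_pos"].round(2),capstate(s))
R=s["eef_rot"]
print("rot err", Rn.from_matrix(R).as_rotvec(), np.cross(R[:,2],-zm))
for h in (55,14,8):
    T=M+(h+18.6)*zm-R@np.array([.8,.7,0]); print(h,T.round(1),(T-s["eef_pos"]).round(1))
E
```

```text
5.65 [534.47 -65.44 218.34] [-73.64424583 -48.02526829 112.58855109]
rot err [2.75690278 1.24432876 0.66594909] [ 2.68112684e-04 -6.18439645e-04  2.76034623e-05]
55 [605.7   8.9 197.3] [ 71.3  74.3 -21.1]
14 [622.2  14.3 160.1] [ 87.7  79.8 -58.2]
8 [624.6  15.1 154.7] [ 90.1  80.6 -63.7]
```

>>> send_rows([
  {"translation": [0.005, 0.006, 0], "angular": [0, 0, 0], "claw": 0.0},
  {"translation": [0.019, 0.021, 0], "angular": [0, 0, 0], "claw": 0.0},
  {"translation": [0.036, 0.039, -0.003], "angular": [0, 0, 0], "claw": 0.0},
  {"translation": [0.053, 0.056, -0.009], "angular": [0, 0, 0], "claw": 0.0},
  {"translation": [0.065, 0.068, -0.016], "angular": [0, 0, 0], "claw": 0.0},
  {"translation": [0.0705, 0.0736, -0.02], "angular": [0, 0, 0], "claw": 0.0},
  {"translation": [0.0713, 0.0743, -0.0211], "angular": [0, 0, 0], "claw": 0.0},
  {"translation": [0.0713, 0.0743, -0.0211], "angular": [0, 0, 0], "claw": 0.0},
  {"translation": [0.0713, 0.0743, -0.0211], "angular": [0, 0, 0], "claw": 0.0},
  {"translation": [0.0713, 0.0743, -0.0211], "angular": [0, 0, 0], "claw": 0.0},
])

```text
t: 6.9
eef_pos: [605.7, 8.6, 197.4]
eef_rot: [[0.584, 0.705, 0.401], [0.725, -0.676, 0.133], [0.365, 0.213, -0.906]]
force: [0.7, 0.9, -1.2]
opening: 11.1
```

```bash
python3 - <<'E'
from h import *
s=monitor.state(); print(s["t"],s["joint_pos"].round(1),s["eef_pos"].round(1),s["force"].round(1),s["opening"],capstate(s).round(2))
im=vision.read_camera("wrist"); cv2.imwrite("pics/e_wrist.png",im[:,:,::-1])
im=vision.read_camera("scene"); cv2.imwrite("pics/e_scene.png",cv2.resize(im[100:300,220:420,::-1],None,fx=3,fy=3))
E
```

```text
6.9 [ 22.6  20.7 -28.2 115.    7.1  22.6 -49.3] [605.7   8.6 197.4] [ 0.7  0.9 -1.2] 11.10889318496087 [-0.   -0.24 55.15]
```

View pics/e_wrist.png

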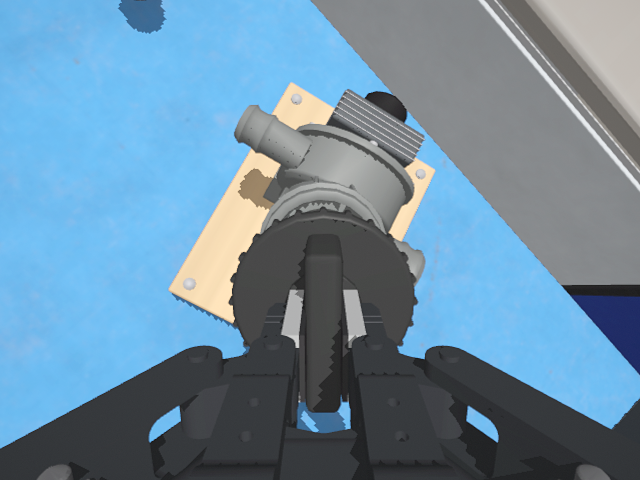

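View pics/e_scene.png

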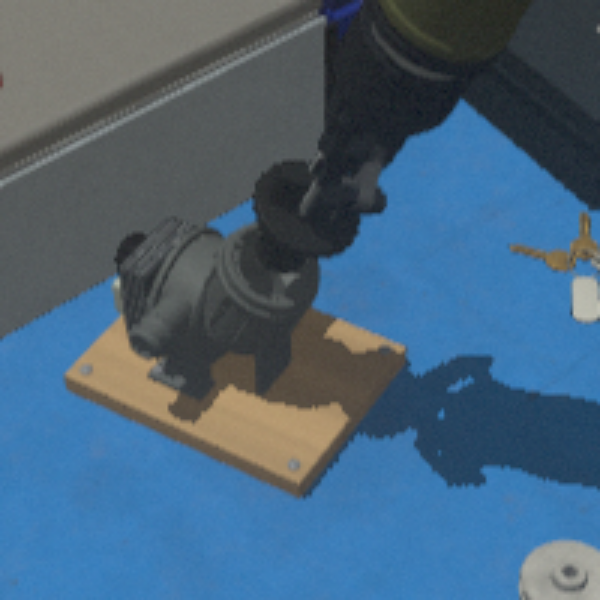

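The wrist picture shows the flange in front of the mouth and in line with it, and the scene picture shows the nose entering the rim. I'll go down along the axis to h≈14.

>>> send_rows([
  {"translation": [0.0012, 0.0005, -0.0027], "angular": [0, 0, 0], "claw": 0.0},
  {"translation": [0.0036, 0.0013, -0.0082], "angular": [0, 0, 0], "claw": 0.0},
  {"translation": [0.0064, 0.0023, -0.0145], "angular": [0, 0, 0], "claw": 0.0},
  {"translation": [0.0092, 0.0033, -0.0208], "angular": [0, 0, 0], "claw": 0.0},
  {"translation": [0.0116, 0.0041, -0.0263], "angular": [0, 0, 0], "claw": 0.0},
  {"translation": [0.0136, 0.0048, -0.0308], "angular": [0, 0, 0], "claw": 0.0},
  {"translation": [0.0152, 0.0053, -0.0344], "angular": [0, 0, 0], "claw": 0.0},
  {"translation": [0.0163, 0.0057, -0.0372], "angular": [0, 0, 0], "claw": 0.0},
  {"translation": [0.0163, 0.0057, -0.0372], "angular": [0, 0, 0], "claw": 0.0},
  {"translation": [0.0163, 0.0057, -0.0372], "angular": [0, 0, 0], "claw": 0.0},
])

```text
t: 8.25
eef_pos: [622.2, 14.9, 160.1]
eef_rot: [[0.584, 0.706, 0.401], [0.725, -0.676, 0.134], [0.365, 0.213, -0.906]]
force: [0.4, -0.1, -1.5]
opening: 10.8
```

```bash
python3 - <<'E'
from h import *
s=monitor.state(); print(s["t"],s["joint_pos"].round(1),s["eef_pos"].round(1),s["force"].round(1),s["wrist_torque"].round(2),s["opening"],capstate(s).round(2))
E
```

```text
8.25 [ 18.4  24.6 -24.4 115.6   9.8  17.8 -51.9] [622.2  14.9 160.1] [ 0.4 -0.1 -1.5] [-0.18  0.55  0.01] 10.817337040783565 [ 0.18  0.57 13.92]
```

>>> send_rows([
  {"translation": [0.0007, -0.0002, -0.0014], "angular": [0, 0, 0], "claw": 0.0},
  {"translation": [0.0013, 0, -0.0027], "angular": [0, 0, 0], "claw": 0.0},
  {"translation": [0.0013, 0, -0.0027], "angular": [0, 0, 0], "claw": 0.0},
  {"translation": [0.0013, 0, -0.0027], "angular": [0, 0, 0], "claw": 0.016},
  {"translation": [0.0013, 0, -0.0027], "angular": [0, 0, 0], "claw": 0.016},
  {"translation": [0.0013, 0, -0.0027], "angular": [0, 0, 0], "claw": 0.016},
  {"translation": [0.0013, 0, -0.0027], "angular": [0, 0, 0], "claw": 0.016},
  {"translation": [0.0013, 0, -0.0027], "angular": [0, 0, 0], "claw": 0.016},
  {"translation": [0.0013, 0, -0.0027], "angular": [0, 0, 0], "claw": 0.016},
  {"translation": [0.0013, 0, -0.0027], "angular": [0, 0, 0], "claw": 0.016},
])

```text
t: 9.5
eef_pos: [623.4, 15.0, 157.3]
eef_rot: [[0.584, 0.706, 0.401], [0.725, -0.676, 0.134], [0.365, 0.212, -0.906]]
force: [-0.0, 0.5, 0.2]
opening: 15.8
```

```bash
python3 - <<'E'
from h import *
s=monitor.state(); print(s["t"],s["joint_pos"].round(1),s["eef_pos"].round(1),s["force"].round(1),s["wrist_torque"].round(2),s["opening"],capstate(s).round(2))
k=vision.get_calibration("wrist");np.save("f_k.npy",k["world_to_cam"])
im=vision.read_camera("wrist"); cv2.imwrite("pics/f_wrist.png",im[:,:,::-1])
im=vision.read_camera("scene"); cv2.imwrite("pics/f_scene.png",cv2.resize(im[100:300,220:420,::-1],None,fx=3,fy=3))
E
```

```text
9.5 [ 18.2  24.9 -24.2 115.6   9.9  17.5 -52. ] [623.4  15.  157.3] [-0.   0.5  0.2] [-0.12  0.43 -0.03] 15.838722786771225 [ 0.07  0.21 10.83]
```

View pics/f_wrist.png

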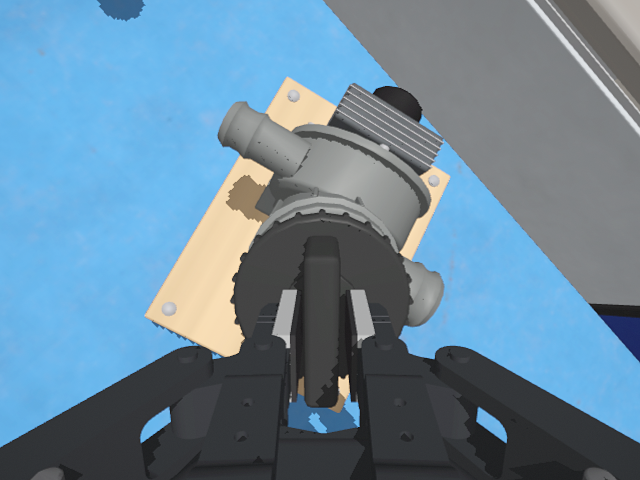

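View pics/f_scene.png

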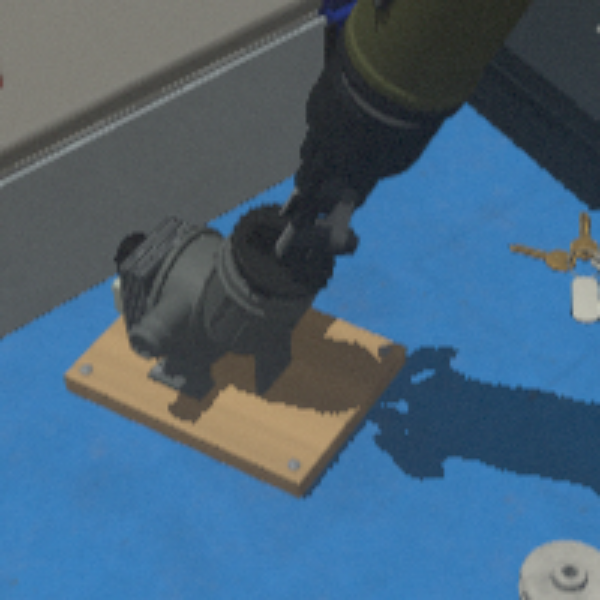

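```bash
cat >> h.py <<'E'
_a=np.linspace(0,2*np.pi,360,endpoint=False)
def flange(k,p,r=36.3):
    c=M+p[0]*xm+p[1]*ym
    return np.vstack([proj(k,c+(p[2]+z)*zm+r*(np.cos(_a)[:,None]*xm+np.sin(_a)[:,None]*ym)) for z in (7,15)])
def fitcap(k,left,right,top):
    f=least_squares(lambda p:(lambda h:np.r_[h[:,0].min(),h[:,0].max(),h[:,1].min()])(flange(k,p))-[left,right,top],[0,0,8.],diff_step=1e-3,x_scale=1)
    return f.x
def fith(k,left,right,top):
    f=least_squares(lambda p:np.r_[(lambda h:np.r_[h[:,0].min(),h[:,0].max(),h[:,1].min()])(flange(k,p))-[left,right,top]],[0.1,.1,8.],diff_step=1e-2)
    return f.x,f.fun
E
python3 - <<'E'
from h import *
k=vision.get_calibration("wrist"); k["world_to_cam"]=np.load("f_k.npy")
print(fith(k,236,412,213))
im=cv2.imread("pics/f_wrist.png")
for h,c in ((6,(0,255,0)),(10,(0,0,255))):
    q=flange(k,[0,0,h],35.5)
    print(h,q.min(0),q.max(0))
    for p in q: cv2.circle(im,tuple(int(v) for v in p),0,c,-1)
cv2.imwrite("pics/f_fit.png",cv2.resize(im[195:365,215:435],None,fx=3.5,fy=3.5,interpolation=cv2.INTER_NEAREST))
E
```

```text
(array([-3.90870985, -2.15837002, -1.31312882]), array([ 1.22838628e-10, -2.23906227e-10, -9.57811608e-12]))
6 [233.89375687 207.59932302] [414.73165606 379.24673494]
10 [231.72598936 209.61953319] [416.95764703 385.052802  ]
```

View pics/f_fit.png

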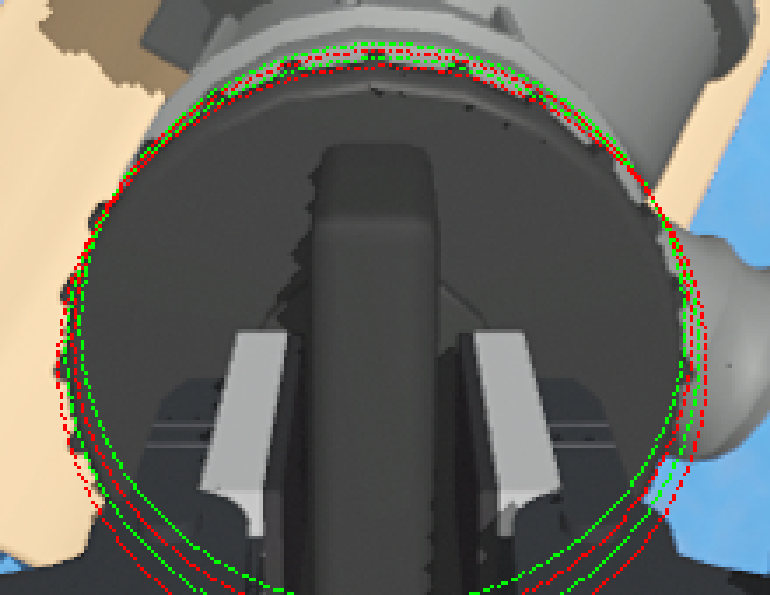

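The overlay fits a cap seated near h≈6, on top of the thread, with the bar free between the fingers at a 16 mm opening. Now I lower the tool 3 mm and start turning back by 30°.

>>> send_rows([
  {"translation": [0.0006, 0.0002, -0.0014], "angular": [-0.013, -0.004, 0.03], "claw": 0.016},
  {"translation": [0.0012, 0.0004, -0.0027], "angular": [-0.039, -0.013, 0.088], "claw": 0.016},
  {"translation": [0.0012, 0.0004, -0.0027], "angular": [-0.068, -0.023, 0.153], "claw": 0.016},
  {"translation": [0.0012, 0.0004, -0.0027], "angular": [-0.098, -0.032, 0.22], "claw": 0.016},
  {"translation": [0.0012, 0.0004, -0.0027], "angular": [-0.128, -0.043, 0.289], "claw": 0.016},
  {"translation": [0.0012, 0.0004, -0.0027], "angular": [-0.157, -0.052, 0.355], "claw": 0.016},
  {"translation": [0.0012, 0.0004, -0.0027], "angular": [-0.185, -0.062, 0.418], "claw": 0.016},
  {"translation": [0.0012, 0.0004, -0.0027], "angular": [-0.203, -0.068, 0.459], "claw": 0.016},
  {"translation": [0.0012, 0.0004, -0.0027], "angular": [-0.21, -0.07, 0.4745], "claw": 0.016},
  {"translation": [0.0012, 0.0004, -0.0027], "angular": [-0.21, -0.07, 0.4745], "claw": 0.016},
])

```text
t: 10.85
eef_pos: [624.6, 15.4, 154.5]
eef_rot: [[0.153, 0.903, 0.401], [0.966, -0.223, 0.134], [0.21, 0.366, -0.906]]
force: [0.2, 0.5, -2.0]
opening: 15.9
```

```bash
cat > look.py <<'E'
import sys
from h import *
n=sys.argv[1]
s=monitor.state(); R=s["eef_rot"]
print(s["t"],"J",s["joint_pos"].round(1),s["eef_pos"].round(1),"F",s["force"].round(1),"T",s["wrist_torque"].round(2),s["opening"].round(1),"cap if held",capstate(s).round(2),"toolx ang",np.degrees(np.arctan2(R[:,0]@ym,R[:,0]@xm)).round(1),"tilt",np.cross(R[:,2],-zm).round(4))
k=vision.get_calibration("wrist");np.save(n+"_k.npy",k["world_to_cam"])
im=vision.read_camera("wrist")[:,:,::-1].copy(); cv2.imwrite(f"pics/{n}_wrist.png",im)
sc=vision.read_camera("scene")[:,:,::-1]
a=cv2.resize(im[170:370,200:460],None,fx=2,fy=2); b=cv2.resize(sc[140:240,260:390],None,fx=3,fy=3)
o=np.zeros((max(a.shape[0],b.shape[0]),800,3),np.uint8); w=min(800-a.shape[1],b.shape[1]); o[:a.shape[0],:a.shape[1]]=a; b=b[:,:w]; o[:b.shape[0],a.shape[1]:a.shape[1]+b.shape[1]]=b
cv2.imwrite(f"pics/{n}_look.png",o)
E
python3 look.py g
```

```text
Traceback (most recent call last):
  File "look.py", line 5, in <module>
    print(s["t"],"J",s["joint_pos"].round(1),s["eef_pos"].round(1),"F",s["force"].round(1),"T",s["wrist_torque"].round(2),s["opening"].round(1),"cap if held",capstate(s).round(2),"toolx ang",np.degrees(np.arctan2(R[:,0]@ym,R[:,0]@xm)).round(1),"tilt",np.cross(R[:,2],-zm).round(4))
                                                                                                                          ^^^^^^^^^^^^^^^^^^
AttributeError: 'float' object has no attribute 'round'
```

```bash
sed -i 's/s\["opening"\].round(1)/round(s["opening"],1)/' look.py; python3 look.py g
```

```text
10.85 J [ 22.8  26.2 -31.1 115.6  21.5  18.3 -33.2] [624.6  15.4 154.5] F [ 0.2  0.5 -2. ] T [-0.12  0.44 -0.02] 15.9 cap if held [-0.02  0.75  7.82] toolx ang 60.2 tilt [-0.0003 -0.0003 -0.0002]
```

View pics/g_look.png

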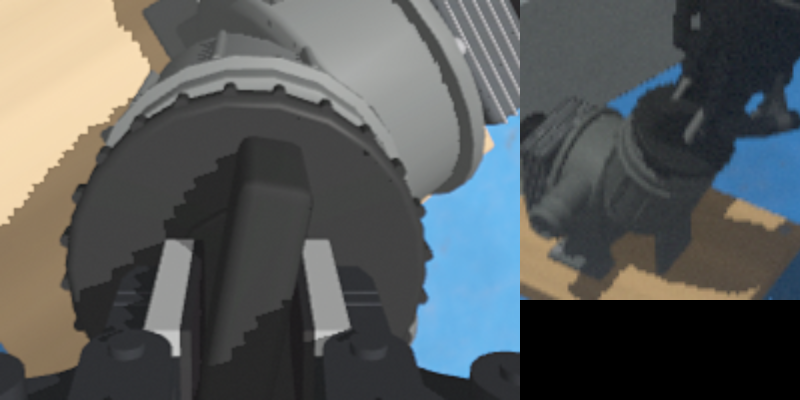

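```bash
cat > hh.py <<'E'
import sys
from h import *
n=sys.argv[1]; k=vision.get_calibration("wrist"); k["world_to_cam"]=np.load(n+"_k.npy")
im=cv2.imread(f"pics/{n}_wrist.png")
for h,c in ((10,(0,0,255)),(6,(0,255,0)),(0,(255,255,0)),(-7,(255,0,255))):
    q=flange(k,[0,0,h],35.5); print(h,q[:,0].min().round(1),q[:,0].max().round(1),q[:,1].min().round(1))
    for p in q[360:]: cv2.circle(im,tuple(int(v) for v in p),0,c,-1)
cv2.imwrite(f"pics/{n}_fit.png",cv2.resize(im[190:350,215:435],None,fx=3.5,fy=3.5,interpolation=cv2.INTER_NEAREST))
E
python3 hh.py g
```

```text
10 232.0 420.6 212.2
6 234.2 418.2 210.1
0 237.3 414.9 207.1
-7 240.7 411.3 203.9
```

View pics/g_fit.png

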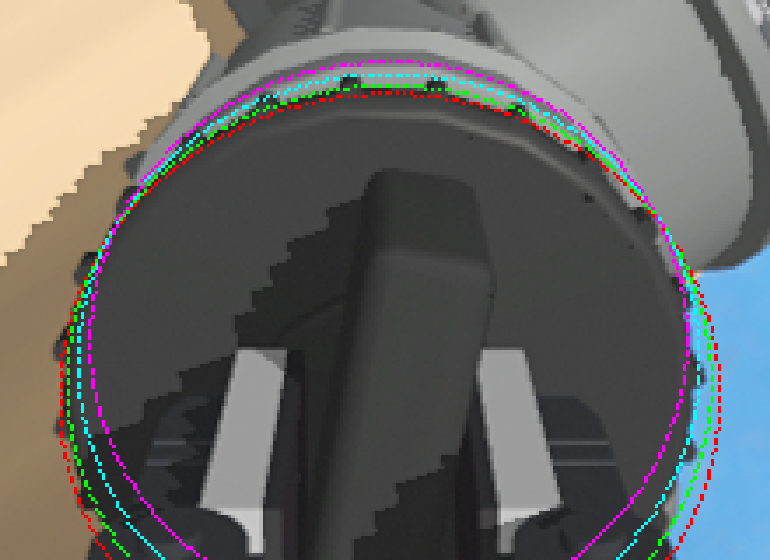

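The picture shows the bar lagging the fingers by about 10° and the flange still near h≈6, so it has not dropped. I'll turn back further.

>>> send_rows([
  {"translation": [0, 0, 0], "angular": [-0.011, -0.004, 0.026], "claw": 0.016},
  {"translation": [0, 0, 0], "angular": [-0.033, -0.011, 0.075], "claw": 0.016},
  {"translation": [0, 0, 0], "angular": [-0.057, -0.019, 0.13], "claw": 0.016},
  {"translation": [0, 0, 0], "angular": [-0.083, -0.028, 0.187], "claw": 0.016},
  {"translation": [0, 0, 0], "angular": [-0.108, -0.036, 0.244], "claw": 0.016},
  {"translation": [0, 0, 0], "angular": [-0.133, -0.044, 0.3], "claw": 0.016},
  {"translation": [0, 0, 0], "angular": [-0.155, -0.052, 0.35], "claw": 0.016},
  {"translation": [0, 0, 0], "angular": [-0.17, -0.056, 0.384], "claw": 0.016},
  {"translation": [0, 0, 0], "angular": [-0.175, -0.058, 0.395], "claw": 0.016},
  {"translation": [0, 0, 0], "angular": [-0.175, -0.058, 0.395], "claw": 0.016},
])

```text
t: 12.2
eef_pos: [624.7, 15.3, 154.8]
eef_rot: [[-0.243, 0.883, 0.401], [0.97, 0.206, 0.133], [0.035, 0.421, -0.906]]
force: [-2.7, -0.2, 3.7]
opening: 16.0
```

```bash
python3 look.py i; python3 hh.py i
```

```text
12.2 J [ 26.9  27.3 -37.3 115.5  30.6  19.9 -17. ] [624.7  15.3 154.8] F [-2.7 -0.2  3.7] T [-0.15  0.59 -0.11] 16.0 cap if held [-0.11  1.    8.04] toolx ang 85.2 tilt [ 0.0003 -0.0001  0.0001]
10 232.7 420.8 213.3
6 234.9 418.4 211.2
0 237.9 415.1 208.1
-7 241.2 411.5 204.8
```

View pics/i_fit.png

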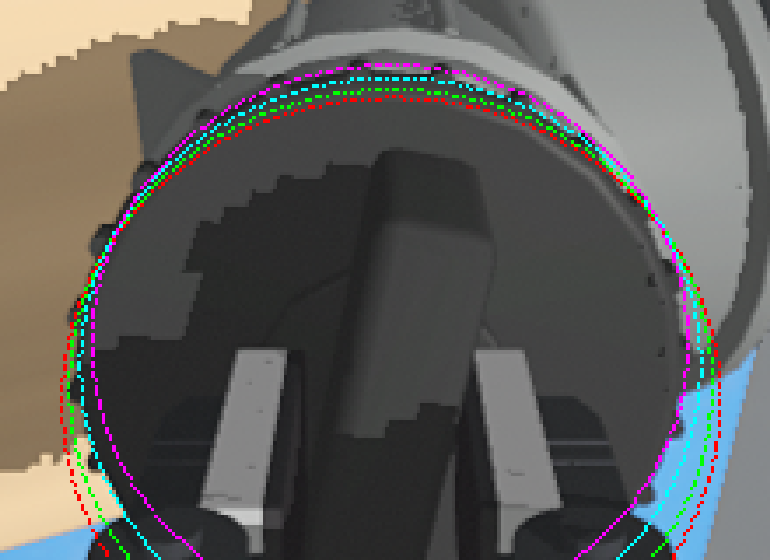

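View pics/i_look.png

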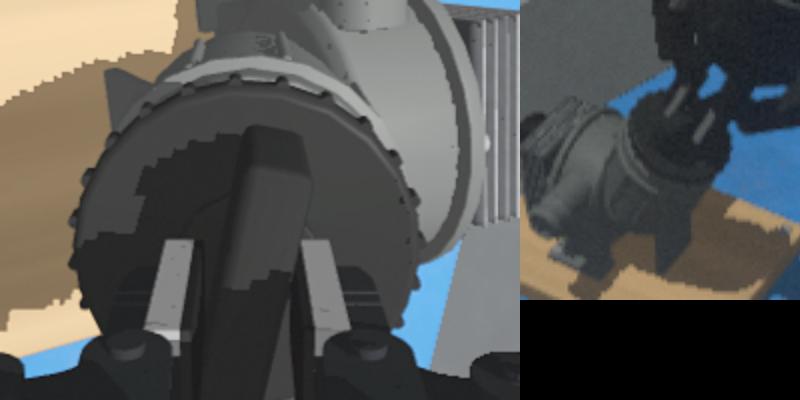

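In this picture the flange width is about 177.7 px and its top edge is at row 208. Both match h≈0, so the thread has dropped in. Next I turn forward 40° with slack fingers, lowering the tool 5 mm.

>>> send_rows([
  {"translation": [0.0002, 0, -0.0003], "angular": [0.02, 0.007, -0.045], "claw": 0.016},
  {"translation": [0.0005, 0.0002, -0.0011], "angular": [0.055, 0.018, -0.125], "claw": 0.016},
  {"translation": [0.001, 0.0003, -0.002], "angular": [0.095, 0.031, -0.215], "claw": 0.016},
  {"translation": [0.0014, 0.0005, -0.003], "angular": [0.136, 0.045, -0.307], "claw": 0.016},
  {"translation": [0.0018, 0.0006, -0.004], "angular": [0.177, 0.059, -0.4], "claw": 0.016},
  {"translation": [0.002, 0.0007, -0.0045], "angular": [0.217, 0.072, -0.49], "claw": 0.016},
  {"translation": [0.002, 0.0007, -0.0045], "angular": [0.25, 0.083, -0.566], "claw": 0.016},
  {"translation": [0.002, 0.0007, -0.0045], "angular": [0.272, 0.09, -0.615], "claw": 0.016},
  {"translation": [0.002, 0.0007, -0.0045], "angular": [0.28, 0.093, -0.633], "claw": 0.016},
  {"translation": [0.002, 0.0007, -0.0045], "angular": [0.28, 0.093, -0.633], "claw": 0.016},
])

```text
t: 13.55
eef_pos: [626.7, 16.1, 150.0]
eef_rot: [[0.382, 0.833, 0.401], [0.875, -0.465, 0.134], [0.298, 0.3, -0.906]]
force: [0.7, -0.0, -0.9]
opening: 16.0
```

```bash
python3 look.py j; python3 hh.py j
```

```text
13.55 J [ 19.8  26.1 -26.9 115.7  16.2  17.1 -43.1] [626.7  16.1 150. ] F [ 0.7 -0.  -0.9] T [-0.15  0.43  0.01] 16.0 cap if held [0.16 0.56 2.82] toolx ang 45.2 tilt [-0.0002 -0.0002 -0.0001]
10 228.2 422.8 214.7
6 230.5 420.3 212.5
0 233.8 416.8 209.3
-7 237.4 413.0 205.9
```

View pics/j_fit.png

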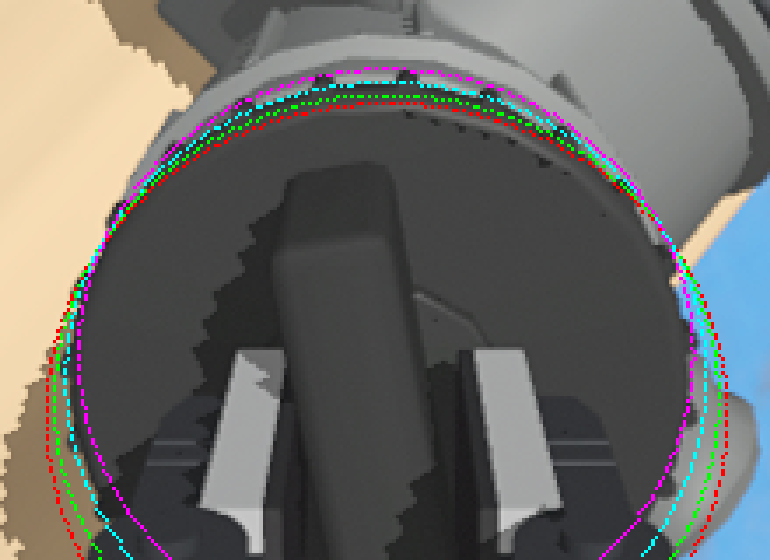

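The flange is going down (h≈-1 to -2) and the fingers now lag the other way. I'll turn forward another 40° and lower 3 mm.

>>> send_rows([
  {"translation": [0.0002, 0, -0.0003], "angular": [0.02, 0.007, -0.045], "claw": 0.016},
  {"translation": [0.0004, 0.0001, -0.0008], "angular": [0.055, 0.018, -0.125], "claw": 0.016},
  {"translation": [0.0006, 0.0002, -0.0013], "angular": [0.095, 0.031, -0.215], "claw": 0.016},
  {"translation": [0.0008, 0.0003, -0.0018], "angular": [0.136, 0.045, -0.307], "claw": 0.016},
  {"translation": [0.001, 0.0003, -0.0022], "angular": [0.177, 0.059, -0.4], "claw": 0.016},
  {"translation": [0.0012, 0.0004, -0.0027], "angular": [0.217, 0.072, -0.49], "claw": 0.016},
  {"translation": [0.0012, 0.0004, -0.0027], "angular": [0.25, 0.083, -0.566], "claw": 0.016},
  {"translation": [0.0012, 0.0004, -0.0027], "angular": [0.272, 0.09, -0.615], "claw": 0.016},
  {"translation": [0.0012, 0.0004, -0.0027], "angular": [0.28, 0.093, -0.633], "claw": 0.016},
  {"translation": [0.0012, 0.0004, -0.0027], "angular": [0.28, 0.093, -0.633], "claw": 0.016},
])

```text
t: 14.9
eef_pos: [627.8, 16.5, 147.4]
eef_rot: [[0.828, 0.392, 0.401], [0.371, -0.919, 0.134], [0.421, 0.038, -0.906]]
force: [1.4, -0.7, 0.3]
opening: 16.2
```

```bash
python3 look.py l; python3 hh.py l
```

```text
14.9 J [ 13.2  25.4 -17.4 115.8   0.5  15.9 -68. ] [627.8  16.5 147.4] F [ 1.4 -0.7  0.3] T [-0.08  0.32  0.02] 16.2 cap if held [-0.06 -0.19 -0.1 ] toolx ang 5.2 tilt [-0.0001 -0.     -0.    ]
10 223.5 421.9 215.7
6 226.0 419.4 213.3
0 229.6 415.9 210.1
-7 233.4 412.1 206.6
```

View pics/l_fit.png

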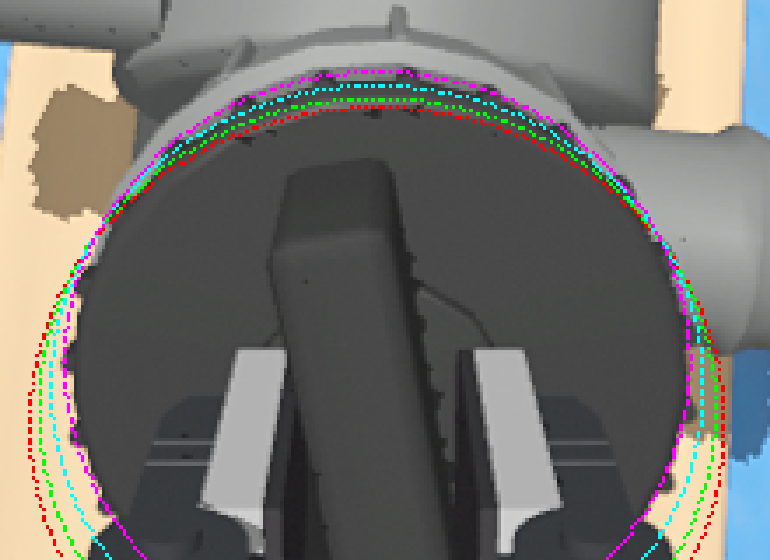

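Now h≈-6. I'll continue in a smaller step of 20° and watch for the end stop.

>>> send_rows([
  {"translation": [0.0002, 0, -0.0004], "angular": [0.01, 0.003, -0.023], "claw": 0.016},
  {"translation": [0.0004, 0.0001, -0.0009], "angular": [0.028, 0.009, -0.063], "claw": 0.016},
  {"translation": [0.0006, 0.0002, -0.0013], "angular": [0.048, 0.016, -0.108], "claw": 0.016},
  {"translation": [0.0008, 0.0003, -0.0018], "angular": [0.068, 0.023, -0.154], "claw": 0.016},
  {"translation": [0.0008, 0.0003, -0.0018], "angular": [0.089, 0.03, -0.2], "claw": 0.016},
  {"translation": [0.0008, 0.0003, -0.0018], "angular": [0.109, 0.036, -0.245], "claw": 0.016},
  {"translation": [0.0008, 0.0003, -0.0018], "angular": [0.125, 0.042, -0.283], "claw": 0.016},
  {"translation": [0.0008, 0.0003, -0.0018], "angular": [0.136, 0.045, -0.308], "claw": 0.016},
  {"translation": [0.0008, 0.0003, -0.0018], "angular": [0.14, 0.047, -0.316], "claw": 0.016},
  {"translation": [0.0008, 0.0003, -0.0018], "angular": [0.14, 0.047, -0.316], "claw": 0.016},
])

```text
t: 16.25
eef_pos: [628.6, 16.8, 145.5]
eef_rot: [[0.912, 0.086, 0.401], [0.034, -0.99, 0.134], [0.408, -0.108, -0.906]]
force: [-1.7, -0.0, 2.0]
opening: 16.1
```

```bash
python3 look.py m; python3 hh.py m
```

```text
16.25 J [  9.9  25.3 -12.8 115.8  -7.5  15.7 -80.2] [628.6  16.8 145.5] F [-1.7 -0.   2. ] T [-0.1   0.48  0.01] 16.1 cap if held [-0.37 -0.4  -2.13] toolx ang -14.8 tilt [-0.0003 -0.0005 -0.0002]
10 220.8 421.8 217.2
6 223.4 419.3 214.8
0 227.2 415.8 211.4
-7 231.1 411.9 207.8
```

View pics/m_fit.png

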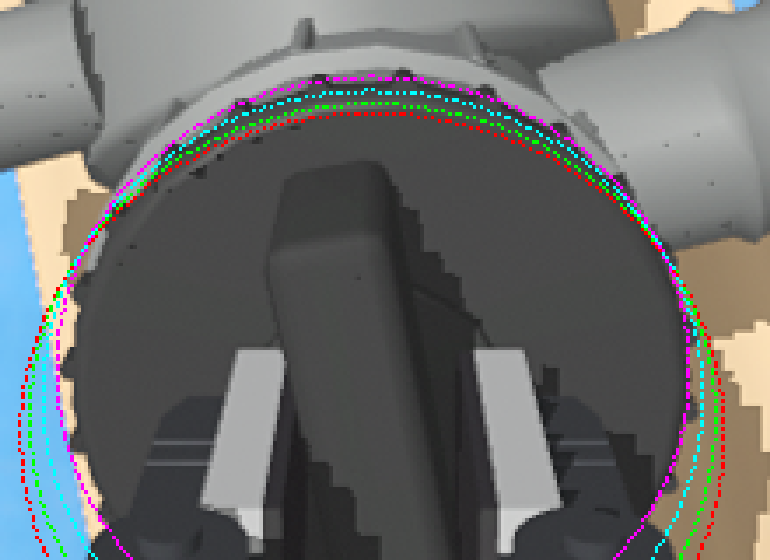

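The bar kept its angle to the fingers, so the cap followed the full 20° and has not reached the stop. I'll step another 12°.

>>> send_rows([
  {"translation": [0, 0, 0], "angular": [0.008, 0.003, -0.019], "claw": 0.016},
  {"translation": [0, 0, 0], "angular": [0.021, 0.007, -0.047], "claw": 0.016},
  {"translation": [0, 0, 0], "angular": [0.034, 0.011, -0.076], "claw": 0.016},
  {"translation": [0, 0, 0], "angular": [0.046, 0.015, -0.105], "claw": 0.016},
  {"translation": [0, 0, 0], "angular": [0.059, 0.02, -0.133], "claw": 0.016},
  {"translation": [0, 0, 0], "angular": [0.067, 0.022, -0.152], "claw": 0.016},
  {"translation": [0, 0, 0], "angular": [0.076, 0.025, -0.171], "claw": 0.016},
  {"translation": [0, 0, 0], "angular": [0.084, 0.028, -0.19], "claw": 0.016},
  {"translation": [0, 0, 0], "angular": [0.084, 0.028, -0.19], "claw": 0.016},
  {"translation": [0, 0, 0], "angular": [0.084, 0.028, -0.19], "claw": 0.016},
])

```text
t: 17.6
eef_pos: [628.9, 17.2, 145.9]
eef_rot: [[0.91, -0.105, 0.401], [-0.171, -0.976, 0.134], [0.378, -0.191, -0.906]]
force: [-1.0, 2.5, 5.3]
opening: 15.9
```

```bash
python3 look.py n; python3 hh.py n
```

```text
17.6 J [  7.9  25.1 -10.1 115.8 -12.2  15.9 -87.6] [628.9  17.2 145.9] F [-1.   2.5  5.3] T [-0.34 -0.14  1.87] 15.9 cap if held [-0.05 -0.17 -1.97] toolx ang -26.7 tilt [-0.0007  0.0002 -0.0003]
10 221.7 422.4 218.4
6 224.3 419.8 216.0
0 228.0 416.3 212.6
-7 231.9 412.4 208.9
```

View pics/n_fit.png

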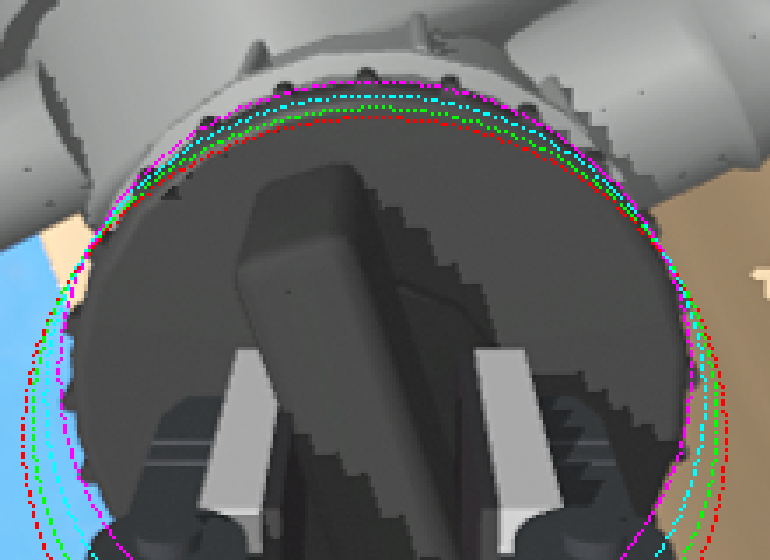

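The wrist torque rose to 1.9 N m and the bar lags more, so the cap is on the end stop. The turn since the drop is about 82°, as expected. I'll ease back, open the fingers, retract along the axis and look.

>>> send_rows([
  {"translation": [0, 0, 0], "angular": [-0.035, -0.012, 0.079], "claw": 0.016},
  {"translation": [0, 0, 0], "angular": [-0.07, -0.023, 0.158], "claw": 0.016},
  {"translation": [0, 0, 0], "angular": [-0.07, -0.023, 0.158], "claw": 0.04},
  {"translation": [0, 0, 0], "angular": [-0.07, -0.023, 0.158], "claw": 0.04},
  {"translation": [-0.002, -0.0007, 0.0045], "angular": [-0.07, -0.023, 0.158], "claw": 0.04},
  {"translation": [-0.01, -0.0033, 0.0226], "angular": [-0.07, -0.023, 0.158], "claw": 0.04},
  {"translation": [-0.022, -0.0073, 0.05], "angular": [-0.07, -0.023, 0.158], "claw": 0.04},
  {"translation": [-0.034, -0.0113, 0.077], "angular": [-0.07, -0.023, 0.158], "claw": 0.04},
  {"translation": [-0.04, -0.0133, 0.0906], "angular": [-0.07, -0.023, 0.158], "claw": 0.04},
  {"translation": [-0.04, -0.0133, 0.0906], "angular": [-0.07, -0.023, 0.158], "claw": 0.04},
])

```text
t: 18.95
eef_pos: [588.9, 3.2, 237.1]
eef_rot: [[0.914, 0.053, 0.402], [-0.001, -0.991, 0.133], [0.406, -0.122, -0.906]]
force: [-1.1, -0.6, 0.2]
opening: 39.8
```

```bash
python3 look.py o; python3 - <<'E'
from h import *
k=vision.get_calibration("wrist"); k["world_to_cam"]=np.load("o_k.npy")
im=cv2.imread("pics/o_wrist.png")
c=proj(k,M)[0]; x0,y0=int(c[0]-90),max(0,int(c[1]-80)); print(c)
for nm in ("trap_cap_center","trap_cap_bar","trap_cap"):
    for d in finder.place_of(nm,"wrist")[:1]: print(nm,d["position"].round(1) if hasattr(d["position"],"round") else d["position"],d["score"])
for off,nm in ((-7,"c"),(22,"bar"),(-50,"nose")): print(nm,proj(k,M+off*zm).round(1))
o=im[y0:y0+160,x0:x0+180].copy(); o=cv2.resize(o,None,fx=3.6,fy=3.6)
cv2.imwrite("pics/o_raw.png",o)
for h,col in ((-7,(255,0,255)),(-4,(0,255,0))):
    q=(flange(k,[0,0,h],35.5)-[x0,y0])*3.6
    for p in q: cv2.circle(o,tuple(int(v) for v in p),0,col,-1)
cv2.imwrite("pics/o_fit.png",o)
E
```

```text
18.95 J [ 13.2  15.2 -13.6 113.9  -9.5  27.9 -80.1] [588.9   3.2 237.1] F [-1.1 -0.6  0.2] T [-0.16  0.4  -0.05] 39.8 cap if held [ 0.27 -0.81 98.65] toolx ang -16.9 tilt [0.0002 0.0013 0.0003]
[321.82619297 233.22761476]
trap_cap_center [321.2, 233.5] 0.85
trap_cap_bar [321.8, 241.9] 0.71
trap_cap [322.6, 220.1] 0.91
c [[321.9 230.6]]
bar [[321.7 242.5]]
nose [[322.  216.8]]
```

View pics/o_fit.png

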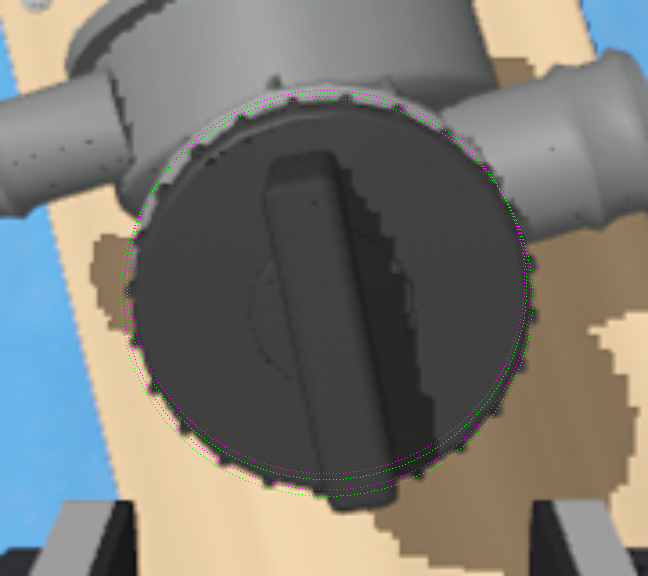

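View pics/o_look.png

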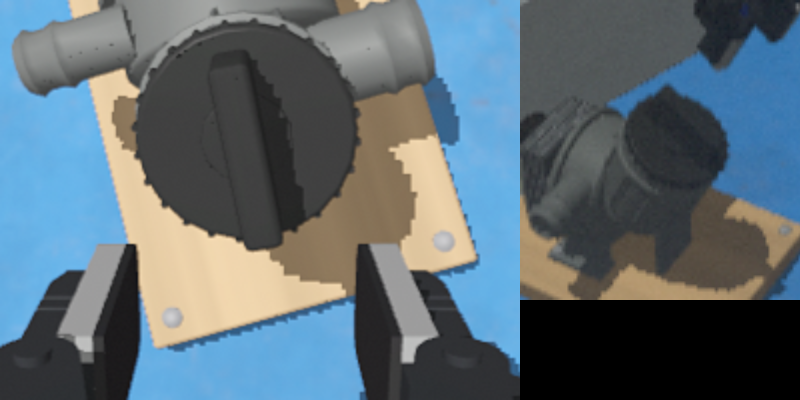

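The cap is in, free of the fingers, and matches the h≈-7 outline. To settle the height to within 1 mm, I'll take an oblique view from the side.

```bash
python3 - <<'E'
from h import *
s=monitor.state(); T=s["eef_pos"]
for a in (40,45):
    Q=Rn.from_rotvec(xm*np.radians(a)); T2=M+Q.apply(T-M)+20*Q.apply(zm)
    print(a,(Q.as_rotvec()).round(3),(T2-T).round(1),T2.round(1),(Q.as_matrix()@s["eef_rot"]).round(2))
E
```

```text
40 [0.6   0.2   0.295] [ 32.  -81.2 -10.2] [620.5 -77.6 224.8] [[ 0.97  0.23  0.1 ]
 [ 0.09 -0.7   0.71]
 [ 0.23 -0.68 -0.69]]
45 [0.675 0.225 0.332] [ 38.  -88.5 -17.3] [626.4 -84.8 217.6] [[ 0.97  0.24  0.06]
 [ 0.11 -0.63  0.77]
 [ 0.22 -0.74 -0.64]]
```

>>> send_rows([
  {"translation": [0.003, -0.006, 0.003], "angular": [0.05, 0.017, 0.025], "claw": 0.04},
  {"translation": [0.007, -0.018, 0.006], "angular": [0.13, 0.043, 0.064], "claw": 0.04},
  {"translation": [0.012, -0.03, 0.006], "angular": [0.22, 0.073, 0.108], "claw": 0.04},
  {"translation": [0.017, -0.043, 0.003], "angular": [0.32, 0.107, 0.157], "claw": 0.04},
  {"translation": [0.023, -0.056, 0], "angular": [0.42, 0.14, 0.207], "claw": 0.04},
  {"translation": [0.028, -0.068, -0.004], "angular": [0.51, 0.17, 0.25], "claw": 0.04},
  {"translation": [0.031, -0.077, -0.008], "angular": [0.57, 0.19, 0.28], "claw": 0.04},
  {"translation": [0.032, -0.081, -0.01], "angular": [0.6, 0.2, 0.295], "claw": 0.04},
  {"translation": [0.032, -0.081, -0.01], "angular": [0.6, 0.2, 0.295], "claw": 0.04},
  {"translation": [0.032, -0.081, -0.01], "angular": [0.6, 0.2, 0.295], "claw": 0.04},
])

```text
t: 20.45
eef_pos: [620.5, -76.2, 226.8]
eef_rot: [[0.968, 0.231, 0.103], [0.09, -0.697, 0.712], [0.236, -0.679, -0.695]]
force: [0.6, 0.4, -0.0]
opening: 40.1
```

```bash
python3 look.py p; python3 - <<'E'
from h import *
k=vision.get_calibration("wrist"); k["world_to_cam"]=np.load("p_k.npy")
im=cv2.imread("pics/p_wrist.png")
c=proj(k,M)[0]; x0,y0=max(0,int(c[0]-90)),max(0,int(c[1]-80)); print(c)
o=im[y0:y0+160,x0:x0+180].copy(); o=cv2.resize(o,None,fx=3.6,fy=3.6); cv2.imwrite("pics/p_raw.png",o)
for h,col in ((-7,(255,0,255)),(-4,(0,255,0))):
    q=(flange(k,[0,0,h],35.5)-[x0,y0])*3.6
    for p in q: cv2.circle(o,tuple(int(v) for v in p),0,col,-1)
q=(proj(k,M+34*(np.cos(_a)[:,None]*xm+np.sin(_a)[:,None]*ym)) if 0 else flange(k,[0,0,-7],34)[:360])
q=(q-[x0,y0])*3.6
for p in q: cv2.circle(o,tuple(int(v) for v in p),0,(0,255,255),-1)
cv2.imwrite("pics/p_fit.png",o)
E
```

```text
20.45 J [ 43.4  40.6 -28.5  86.6 -28.8  69.3 -46.3] [620.5 -76.2 226.8] F [ 0.6  0.4 -0. ] T [-0.73  0.14 -0.04] 40.1 cap if held [  0.41 -73.9   90.96] toolx ang -12.9 tilt [-0.5524 -0.1852 -0.2717]
[325.56552628 224.86948373]
```

View pics/p_fit.png

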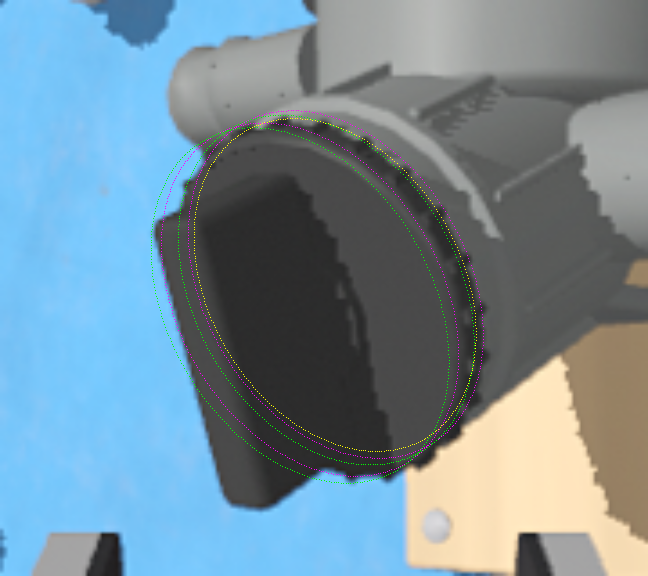

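View pics/p_raw.png

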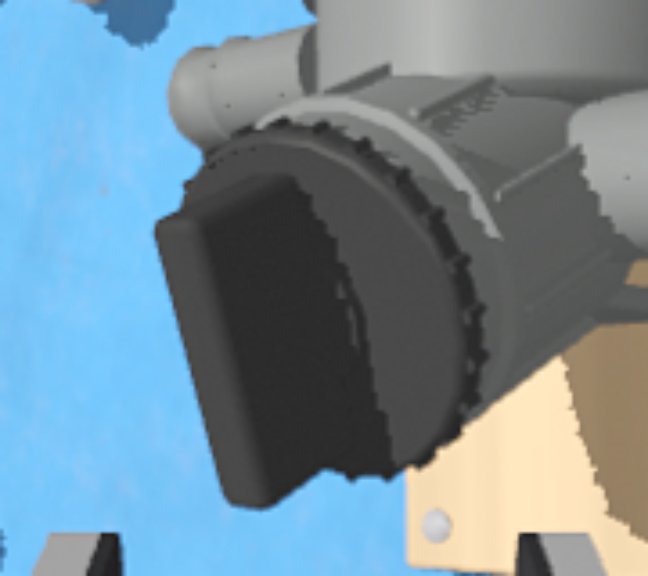

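```bash
python3 - <<'E'
from h import *
def bar(k,phi,h=-7):
    c,s=np.cos(phi),np.sin(phi); ex=c*xm+s*ym; ey=-s*xm+c*ym
    return proj(k,np.array([M+(h+43)*zm+x*ex+y*ey for x,y in [(28,6),(28,-6),(-28,-6),(-28,6)]]))
k=vision.get_calibration("wrist"); outs=[]
for n,x0,y0,W,H in (("n",215,190,220,160),("o",232,153,180,160),("p",235,144,180,160)):
    k["world_to_cam"]=np.load(n+"_k.npy"); o=cv2.resize(cv2.imread(f"pics/{n}_wrist.png")[y0:y0+H,x0:x0+W],None,fx=2,fy=2)
    for ph,col in ((-13,(0,0,255)),(-7,(0,255,0)),(-1,(255,255,0))):
        cv2.polylines(o,[((bar(k,np.radians(ph))-[x0,y0])*2).astype(int)],True,col,1)
    outs.append(o)
a=np.hstack(outs[1:]); b=np.zeros((320,a.shape[1],3),np.uint8); b[:,:440]=outs[0][:,:]; cv2.imwrite("pics/q_bar.png",np.vstack([a,b])[:600])
E
```

```text
(no output)
```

View pics/q_bar.png

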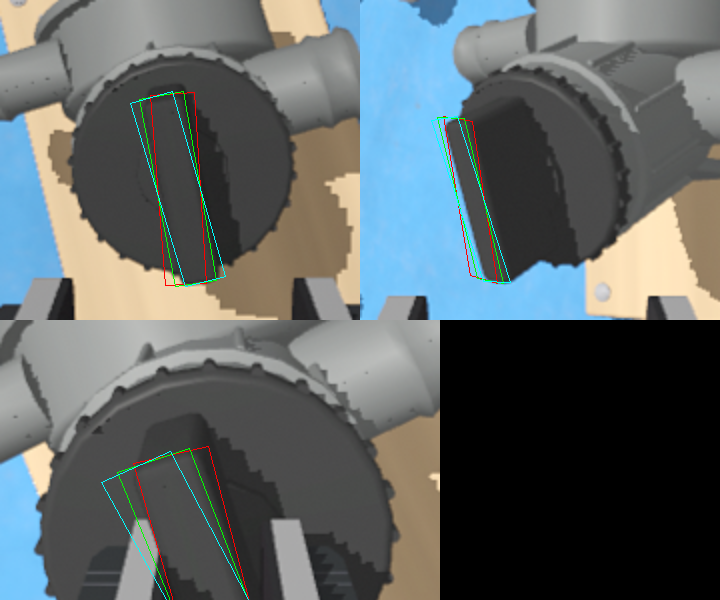

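```bash
python3 - <<'E'
from h import *
s=monitor.state(); print(s["t"],s["force"].round(1),s["opening"])
for n in ["drain_coupling_center","motor_pulley_center","torch_center"]: print(n,[(np.round(d["position"],1).tolist(),round(d["score"],2)) for d in finder.place_of(n,"scene")[:1]])
print(job.finish_job())
E
```

```text
20.55 [ 0.1  1.  -0.1] 40.24200298370288
drain_coupling_center [([243.9, 349.9], 0.66)]
motor_pulley_center [([411.8, 291.9], 0.83)]
torch_center [([186.0, 254.7], 0.81)]
the job is handed in; nothing more can be done
None
```

I set the cap square in the mouth and turned it back with slack fingers until the thread dropped in. I then screwed it forward about 82° to the end stop, let go, backed the gripper away and handed the job in at about t = 20.6 s. No verdict was reported.

**Dropping in:** after turning the fingers back 55°, the wrist picture put the cap's centre at about 0 mm on the mouth's axis. It had stood at about +6 mm on top of the ridges.

**End stop:** the cap followed the fingers freely with almost no wrist torque. The torque then rose to about 1.9 N m and the bar stopped following. The highest force I read between moves was about 6 N.

**Final height:** the view along the axis matches the home outline at -7 mm. The view from the side puts the cap about 1 mm lower or more to one side than the model. I put that down to calibration, and it does not suggest the cap sits too high. I could not measure the height any finer than about 1 mm. The bar did not turn back when I released it.

**Bystanders:** I never went near the coupling, pulley or torch. Their last detections differ from the first by 2 to 5 pixels (under about 10 mm), which looks like detector noise. I compared only the detected positions and did not view the final picture of them.

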